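# Cock the solder sucker and lay it ready in the tool tray

## Robot

A 7-joint arm with a two-finger parallel gripper is mounted at the origin on the work surface. World frame = base frame: x ahead of the robot, y to its left, z up, the work surface at z = 0. Lengths are in m, angles in rad, forces in N, time in s.
With the tool pointing down it reaches from about 0.425 to 0.925 m from the base axis. Payload 6.8 kg.
Tool frame: the origin (TCP) lies at the very end of the fingers, on their centre line; the grasp point (between the pads) lies 19 mm behind it; z points along the fingers, y is the line along which they close (so a half turn about z gives the same grasp; the last joint's range is limited). The gripper opens to 85 mm and grips with 20 to 120 N. Pads are 22 mm wide; open, the fingers measure 114 mm over their backs; the gripper's body (76 mm by 85 mm) begins 54 mm behind the grasp point. The pads swing forward as they close: fully open they stand 13 mm farther back than shut.
Start: joints at [-1.422, 0.477, 0.022, 1.555, -0.011, 1.109, -0.083], TCP at [0.171, 0.653, 0.231] pointing down, gripper open.
Joint ranges: [-2.96, 2.96], [-0.34, 2.1], [-1.41, 1.46], [0.24, 2.44], [-1.37, 4.51], [0.17, 1.92], [-2.96, 2.96]. Speed limits (rad/s): [2.39, 2.39, 3.14, 3.14, 3.14, 3.14, 3.14].

## Interface

Orientations are given as a rotation vector (axis times angle).
In Python, from bench import r gives the robot as it stands.
- The arm moves only by the tool play_rows, never from a script. Its argument "targets" is text: rows parted by semicolons, each of 5 numbers parted by spaces: the closure, from -1 (fully open) to 1 (shut), then the shift along the tool's x, y, z in m, then the turn about the tool's z in rad. In form: gripper dx dy dz spin; .... A call has 1 to 8 rows; each row is the pose to reach, as a shift and turn from the pose commanded when the call began, along the tool's axes at that moment; what a row does not reach only later rows make up. A row lasts 1/12 s, in which the tool goes at most 41.7 mm and 7.16 degrees, less where a joint would pass 70% of its speed; a pose out of reach is approached as far as the arm can. A call with a gripper value outside its range is refused whole. The fingers move at their own pace and stop on an object; "squeeze" is the grip in N (left out, the last holds). Time passes only in rows, so rows that repeat a pose let the fingers close. It gives the time, the measured TCP pose, the force, the opening and the grip force at its end, in the units of the state.
- r.get_obs(): the state, without advancing time (a new reading comes with each control period).
- r.grab_frame(name): name is "scene" or "top" or "wrist"; returns the picture (480x640x3 uint8, red, green, blue); there is no depth.
- r.camera_info(name): a dict with "fov_y" (degrees; the focal length in pixels is half the picture's height over the tangent of half this angle, whatever the lens; pixels are square), "cx", "cy" (the principal point, pixels), "position" and "rotation" of the camera in the world. Camera axes: x right, y down, z forward; pixel columns grow to the right and rows downward; lengths in m; the calibration is good to about 2 mm. A picture is of the moment at which its call begins: read the wrist's pose just before it. camera_info takes no time and is no camera call; for the wrist camera it gives the pose at the moment of the call.
- r.hand_in(): hands the job in; it is judged then, once.
The state is a dict: "clock": time; "joints": joint angles; "qvel": joint speeds; "tau": joint torques, N m; "tcp_pos": TCP position; "orientation": TCP orientation; "contact_force": force on the tool from outside, world axes, zero at the start; "moment": the same for the moment, N m; "grip_width": finger opening in m; "gripper_force": force on a finger pad.
Only numpy, scipy, OpenCV 4.12 (cv2) and the standard library are available. Lean on these libraries where they do the work, as an engineer would, in place of code of your own. Each camera call takes 0.05 s, during which the arm holds its last target. There are 200 camera calls.

## Task

Get the orange solder sucker ready for use: with it standing in its leaning holder, push its plunger knob straight down the line of the barrel until it bottoms against its stop, and let go so that it stays cocked on its latch. Then draw the sucker out of the holder, still cocked, and lay it gently down flat, wholly inside the shallow metal tool tray, without shifting anything else on the bench.

Things in the scene. Friction and masses are not known exactly. Their poses are not given: they have to be found in the camera images.
- pump: Loose solder sucker, about 115 g, orange barrel 22 mm thick. Own z: along the axis, nozzle to knob; x: out of the side with the red button (upwards). Origin: on the axis 108 mm from the nozzle tip, near the centre of mass: grip here. Barrel z -66 to 44 mm, hexagonal cap 24 mm across to z 56. In the holder it leans about 40 degrees, knob up, and is inside the sleeve below z = -28.
- pump_tip (a point): The open end of the sucker's white nozzle (9 mm thick, 24 mm long), on the axis, z = -108 mm in the pump's frame; same axes as the pump.
- knob_top (a point): Centre of the flat top face of the plunger's black knob (23 mm across, 14 mm thick), on the pump's axis; same axes as the pump. With the plunger out it is at z = 110 mm in the pump's frame, at the stop 70 mm, cocked about 73 mm.
- plunger (a joint): How far the plunger is pushed in, m: 0 fully out, 0.040 on its stop. Spring 8 N at 0, 14 N at the stop; the latch adds about 3 N from 0.027 on. The latch catches just short of the stop, at 0.0375: pushed to the stop and let go, the plunger comes back to about 0.0366 and stays (cocked: above 0.034); let go earlier it springs right out.
- release (a joint): The red release button on the barrel's side, m: 0 out, 0.004 pressed in. About 2 N pushes it in, and in by about 2 mm it frees the latch and the plunger springs out. It dips by itself while the plunger passes the catch.
- button_top (a point): Centre of the outer face of the red release button (16 by 9 mm), 15.5 mm off the pump's axis along its x, z = 30 mm in the pump's frame.
- stand: The fixed holder: dark base 170 x 100 x 12 mm with a yellow sponge, and a steel sleeve leaning 37 degrees from vertical towards the stand's -x (roughly towards the robot). Origin: under the base's centre, z up. Sleeve 55 mm deep, 24.4 mm bore, 30 mm outside, mouth flared to 37 mm, centred at x -3, z 86 mm; its floor at x 30, z 42. The sucker comes clear when drawn out 80 mm along the sleeve.
- holder_end (a point): The point, fixed to the stand, where the nozzle tip stands when the sucker is fully down in its holder (about 3 mm beside it because of play).
- tray: The fixed, shallow, bright metal tool tray, 250 (x) x 120 (y) x 16 mm high, walls and floor 2.5 mm (rim bead to 18 mm). Origin: centre of its underside; x along its length, z up.
- solder_reel: Bystander: blue reel of solder, 58 mm across, 36 mm high; origin under its centre.
- yellow_cup: Bystander: yellow plastic cup, 72 mm across, 62 mm high; origin under its centre.
- flux_tin: Bystander: round flux tin with green lid, 54 mm across, 22 mm high; origin under its centre.
- tape_roll: Bystander: roll of packing tape lying flat, 104 mm across, 48 mm high; origin under its centre.
- cleaner_bottle: Bystander: white bottle with red cap, 42 mm across, 110 mm high; origin under its centre.
- multimeter: Bystander: black multimeter lying flat, 150 x 75 x 45 mm; origin under its centre.
- heatsink: Bystander: finned aluminium heatsink, 60 x 60 x 28 mm; origin under its centre.
Mind the look-alikes: they are no part of the job. Of the things that look like the pump, the smaller one is meant.

How it is judged:
By the outcome, as a careful person would: the job done as asked, in the order asked, and still so for the second after the job is handed in, with the robot touching nothing.
It also fails if it takes over 59 s, if anything falls off the work surface, if the arm or the gripper's body presses on something with over 40 N, if the wrist force passes 120 N, or if a joint passes its speed limit or range.

## Working session

There is one attempt and no reset: what is moved stays moved. The work goes in short steps, Python scripts to look and compute and a tool call to move; the robot and the scene stay as the last step left them, time stands still between calls to the robot, and variables do not carry over. Pictures are saved under pics/ and viewed, at most 10 in all, crops included, and the job is handed in when it is done.

Besides the shell and the picture viewer there is one more tool, called after "Request:" as name(argument=value, ...) on one line, values as JSON. play_rows: Moves the arm, as the interface text tells. Its arguments: {"type":"object","properties":{"targets":{"type":"string"},"squeeze":{"type":"number"}},"required":["targets"]}

```bash
ls; mkdir -p pics; python3 - <<'E'
from bench import r
import cv2,numpy as np
np.set_printoptions(precision=4,suppress=True)
for n in ("scene","top"):
    im=r.grab_frame(n); cv2.imwrite(f"pics/{n}0.png",im[:,:,::-1]); i=r.camera_info(n); print(n,i)
o=r.get_obs(); print({k:o[k] for k in("clock","tcp_pos","orientation","grip_width")}); print(r.camera_info("wrist"))
E
```

```text
pics
scene {'fov_y': 45.51919028514499, 'cx': 312.858304739217, 'cy': 233.3643641148073, 'position': array([ 1.2254, -0.1625,  1.329 ]), 'rotation': array([-2.0258, -1.7228,  0.484 ])}
top {'fov_y': 52.09077051533621, 'cx': 324.5194135672275, 'cy': 239.76283536564566, 'position': array([ 0.2096, -0.011 ,  1.5318]), 'rotation': array([-2.1146,  2.1321, -0.2076])}
{'clock': 0.1, 'tcp_pos': array([0.1713, 0.6523, 0.2304]), 'orientation': array([-0.4023, -3.1156,  0.0026]), 'grip_width': 0.08571315133102637}
{'fov_y': 69.14707547309774, 'cx': 314.61532818608174, 'cy': 242.44199705431285, 'position': array([0.1062, 0.6689, 0.3739]), 'rotation': array([2.3105, 1.7822, 0.2397])}
```

View pics/scene0.png

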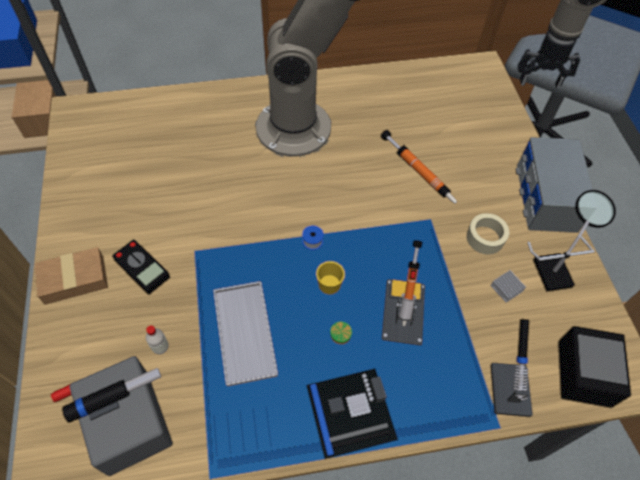

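View pics/top0.png

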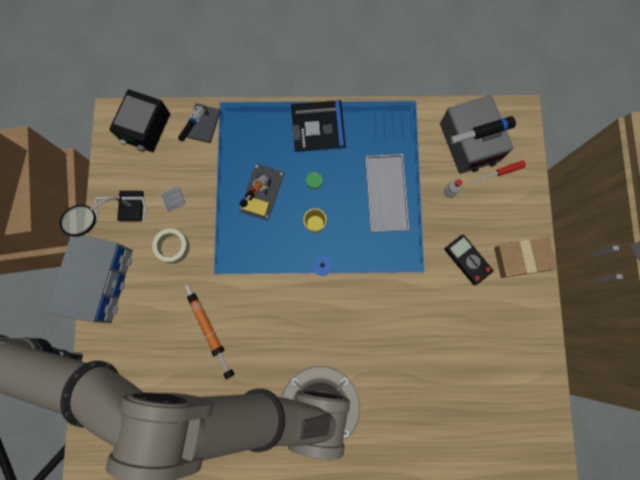

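The scene picture shows the holder with the small sucker at about (405,290), its knob at (417,244), and the tray at (245,332). In the top picture the stand is at (262,190), its knob at (245,203), and the tray at (388,193). The larger orange sucker lying on the bare wood is the look-alike.

```bash
cat > h.py <<'E'
import numpy as np, cv2
from scipy.spatial.transform import Rotation as R
from bench import r
np.set_printoptions(precision=4,suppress=True)
def ray(i,px):
    f=240/np.tan(np.radians(i["fov_y"]/2)); px=np.atleast_2d(px).astype(float)
    d=np.c_[(px[:,0]-i["cx"])/f,(px[:,1]-i["cy"])/f,np.ones(len(px))]
    return i["position"],R.from_rotvec(i["rotation"]).apply(d/np.linalg.norm(d,axis=1)[:,None])
def plane(i,px,z):
    p,d=ray(i,px); return p+d*((z-p[2])/d[:,2])[:,None]
def tri(views):
    A=np.zeros((3,3));b=np.zeros(3)
    for i,px in views:
        p,d=ray(i,px); M=np.eye(3)-np.outer(d[0],d[0]); A+=M;b+=M@p
    return np.linalg.solve(A,b)
def proj(i,P):
    f=240/np.tan(np.radians(i["fov_y"]/2)); q=R.from_rotvec(i["rotation"]).inv().apply(np.atleast_2d(P)-i["position"])
    return q[:,:2]/q[:,2:]*f+[i["cx"],i["cy"]]
def blobs(m,amin=15):
    n,l,s,c=cv2.connectedComponentsWithStats(m.astype(np.uint8)); return [(s[k,4],c[k],l==k) for k in range(1,n) if s[k,4]>=amin]
E
python3 - <<'E'
from h import *
T=cv2.imread("pics/top0.png");S=cv2.imread("pics/scene0.png")
it,is_=r.camera_info("top"),r.camera_info("scene")
def mask(im,lo,hi,box):
    h=cv2.cvtColor(im,cv2.COLOR_BGR2HSV); m=cv2.inRange(h,lo,hi)>0
    k=np.zeros(m.shape,bool); x0,y0,x1,y1=box;k[y0:y1,x0:x1]=1; return m&k
for nm,im,i,box,tb in(("top",T,it,(225,155,295,225),(355,145,420,240)),("scene",S,is_,(375,230,435,350),(205,275,285,390))):
    m=mask(im,(0,0,100),(180,80,255),tb); b=max(blobs(m),key=lambda b:b[0]); rc=cv2.minAreaRect(np.argwhere(b[2])[:,::-1].astype(np.float32)); bx=cv2.boxPoints(rc)
    w=plane(i,bx,0.017); print(nm,"tray",b[0],w[:,:2].tolist(),w.mean(0)[:2])
    for c,lo,hi in(("orange",(3,150,80),(18,255,255)),("black",(0,0,0),(180,255,45)),("sponge",(20,150,100),(32,255,255)),("grey",(0,0,40),(180,110,140))):
        for b in blobs(mask(im,lo,hi,box)):
            rc=cv2.minAreaRect(np.argwhere(b[2])[:,::-1].astype(np.float32)); print(nm,c,b[0],b[1].round(1),np.round(rc[1],1),round(rc[2],1), plane(i,b[1],0.012)[0][:2])
c=lambda im,b,n:cv2.resize(im[b[1]:b[3],b[0]:b[2]],(400,600),interpolation=cv2.INTER_CUBIC)
cv2.imwrite("pics/crop.png",np.hstack([c(T,(228,155,288,225),0)[:,:400],c(S,(370,235,434,350),0)]))
E
```

```text
top tray 2950 [[0.7787609682028435, -0.15187400202063267], [0.7873273271013761, -0.27818086933702874], [0.5314205070112843, -0.2855316204353593], [0.52346630154647, -0.16303644864930783]] [ 0.6552 -0.2197]
top orange 55 [256.9 186.5] [ 5.3 12.4] 35.5 [0.6788 0.197 ]
top black 36 [250.1 194.1] [6.9 7.2] 56.3 [0.6537 0.2186]
top black 32 [243.3 202.7] [6. 5.] 90.0 [0.6253 0.2395]
top grey 1089 [264.  187.7] [30.6 51.5] 19.2 [0.6748 0.1743]
scene tray 4955 [[0.5341453929469031, -0.2959070489828457], [0.528314399565909, -0.1615761617671447], [0.7863508772022336, -0.15138630786817708], [0.7890104329202501, -0.2736680090044462]] [ 0.6595 -0.2206]
scene orange 45 [411.3 274.5] [ 6.6 11. ] 8.1 [0.5699 0.2283]
scene orange 143 [409.5 289.6] [ 8.8 16.7] 11.3 [0.6121 0.2123]
scene black 38 [417.  243.6] [5. 6.] 90.0 [0.4805 0.2677]
scene black 44 [413.4 265.1] [9.2 4.9] 9.5 [0.5434 0.241 ]
scene sponge 177 [398.  287.8] [14. 13.] 90.0 [0.6022 0.1843]
scene sponge 67 [417.1 290.5] [14.  5.] 90.0 [0.6175 0.2309]
scene grey 40 [414.6 255.8] [ 4.2 18. ] 8.1 [0.5163 0.2514]
scene grey 1860 [402.9 316.4] [40.5 76.2] 4.8 [0.6821 0.1768]
```

View pics/crop.png

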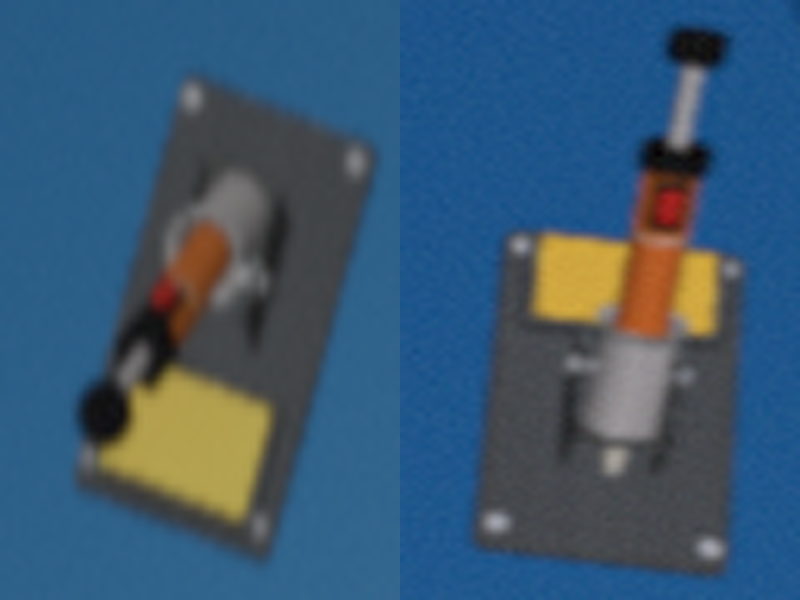

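The crop shows the stand with the sucker leaning over the sponge. The knob is at top (243.3,202.7) and scene (417.0,243.6), the cap at top (250,194) and scene (413,265), and the base corners are clear.

```bash
python3 - <<'E'
from h import *
it,is_=r.camera_info("top"),r.camera_info("scene")
K=tri([(it,[243.3,202.7]),(is_,[417,243.6])]); C=tri([(it,[250.1,194.1]),(is_,[413.4,265.1])])
print("knob",K,"cap",C,(K-C)/np.linalg.norm(K-C),np.linalg.norm(K-C))
L=np.array([[193,75],[378,142],[265,562],[78,485]])/[6.667,8.571]+[227.5,154.5]
Sx=np.array([[503,232],[742,258],[723,575],[478,545]])/[6.25,5.217]+[369.5,234.5]
for i,c in((it,L),(is_,Sx)):
    w=plane(i,c,0.012)[:,:2];print(w,w.mean(0),[np.linalg.norm(w[k]-w[k-1]) for k in range(4)])
o=r.get_obs();M=R.from_rotvec(o["orientation"]).as_matrix();print(M,o["tcp_pos"],o["joints"]); 
ic=r.camera_info("wrist"); print("cam in tool",M.T@(ic["position"]-o["tcp_pos"]),M.T@R.from_rotvec(ic["rotation"]).as_matrix())
E
```

```text
knob [0.5781 0.2112 0.1848] cap [0.614  0.1985 0.1484] [-0.6811  0.2409  0.6914] 0.052721831791531955
[[0.7575 0.1999]
 [0.7303 0.1097]
 [0.5678 0.1623]
 [0.5979 0.252 ]] [0.6633 0.181 ] [np.float64(0.1679163538774106), np.float64(0.0942960180988852), np.float64(0.17078449041242466), np.float64(0.09461470212526657)]
[[0.5986 0.3246]
 [0.6284 0.4188]
 [0.7868 0.3569]
 [0.7572 0.2665]] [0.6927 0.3417] [np.float64(0.1688667104407723), np.float64(0.09875171876471854), np.float64(0.17006609764475764), np.float64(0.09518253807396687)]
[[-0.9672  0.254  -0.0003]
 [ 0.254   0.9672 -0.0016]
 [-0.0001 -0.0016 -1.    ]] [0.1713 0.6523 0.2304] [-1.4221  0.4777  0.0224  1.5563 -0.0115  1.1093 -0.0831]
cam in tool [ 0.0672 -0.0008 -0.1434] [[-0.0001 -0.964  -0.2658]
 [ 1.     -0.0002  0.0002]
 [-0.0003 -0.2658  0.964 ]]
```

Request:
play_rows(targets="-1 -0.03 -0.02 -0.03 0; -1 -0.06 -0.04 -0.06 0; -1 -0.09 -0.06 -0.08 0; -1 -0.12 -0.08 -0.08 0; -1 -0.15 -0.1 -0.08 0; -1 -0.185 -0.12 -0.08 0; -1 -0.22 -0.14 -0.08 0; -1 -0.25 -0.16 -0.08 0", squeeze=60)

```text
clock: 0.77
tcp_pos: [0.3744, 0.4323, 0.3111]
orientation: [0.404, 3.115, -0.001]
contact_force: [0.9, 0.1, -0.9]
grip_width: 0.0858
gripper_force: 0.0
```

Request:
play_rows(targets="-1 -0.03 -0.02 0 0; -1 -0.06 -0.04 0 0; -1 -0.095 -0.06 0 0.02; -1 -0.13 -0.085 0 0.04; -1 -0.165 -0.11 0.01 0.057; -1 -0.2 -0.135 0.02 0.057; -1 -0.23 -0.155 0.03 0.057; -1 -0.253 -0.165 0.04 0.057")

```text
clock: 1.43
tcp_pos: [0.5773, 0.2057, 0.2709]
orientation: [0.498, 3.101, -0.003]
contact_force: [-0.3, -0.2, 0.6]
grip_width: 0.0856
gripper_force: 0.0
```

Request:
play_rows(targets="-1 0 0 0 0; -1 0 0 0 0")

```text
clock: 1.6
tcp_pos: [0.5757, 0.2087, 0.2701]
orientation: [-0.497, -3.1, 0.003]
contact_force: [0.8, -0.2, -0.3]
grip_width: 0.0855
gripper_force: 0.0
```

```bash
python3 - <<'E'
from h import *
o=r.get_obs(); i=r.camera_info("wrist"); im=r.grab_frame("wrist"); cv2.imwrite("pics/w1.png",im[:,:,::-1])
print(o["tcp_pos"],R.from_rotvec(o["orientation"]).as_matrix()[:,0],o["clock"])
m=(im.max(2)<60).astype(np.uint8)
for b in blobs(m,100): 
    ys,xs=np.nonzero(b[2]);print("dark",b[0],b[1].round(1),xs.min(),xs.max(),ys.min(),ys.max())
print("pred knobtop",proj(i,[[0.5749,0.2115,0.189]]))
E
```

```text
[0.5757 0.2087 0.2701] [-0.95    0.3123  0.0013] 1.6
dark 1214 [632.5 138.3] 623 639 97 186
dark 56744 [332.6 417. ] 0 639 294 479
pred knobtop [[319.4238 247.6385]]
```

View pics/w1.png

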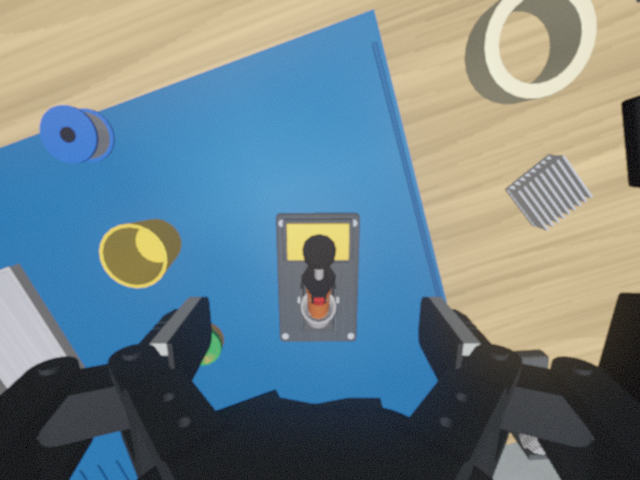

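The sucker's knob is seen at (319,249), as predicted, and the stand is square to the image, so the yaw is right. Going down to straddle the knob with the fingertips.

Request:
play_rows(targets="-1 0.006 0.002 0.03 0; -1 0.006 0.002 0.06 0; -1 0.006 0.002 0.08 0; -1 0.006 0.002 0.091 0; -0.3 0.006 0.002 0.091 0; -0.3 0.006 0.002 0.091 0; 0.1 0.006 0.002 0.091 0; 0.1 0.006 0.002 0.091 0")

```text
clock: 2.32
tcp_pos: [0.5713, 0.2152, 0.1821]
orientation: [0.49, 3.101, 0.003]
contact_force: [-0.1, -1.1, 0.3]
grip_width: 0.0396
gripper_force: 0.0
```

```bash
python3 - <<'E'
from h import *
o=r.get_obs(); i=r.camera_info("wrist"); im=r.grab_frame("wrist"); cv2.imwrite("pics/w2.png",im[:,:,::-1])
print(o["tcp_pos"],o["clock"],o["grip_width"],proj(i,[o["tcp_pos"]]),proj(i,[[0.575,0.2115,0.19]]))
E
```

```text
[0.5713 0.2152 0.1821] 2.3167 0.03956335573075716 [[316.2482 301.7092]] [[310.8114 319.6096]]
```

View pics/w2.png

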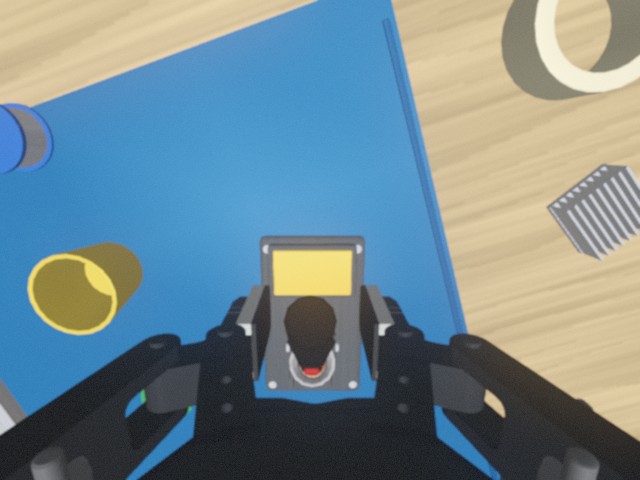

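The knob shows at (311,320) between the pads, about 2 mm to their left. Shifting over and gripping it.

Request:
play_rows(targets="0.1 0 -0.002 0.002 0; 0.4 0 -0.002 0.002 0; 1 0 -0.002 0.002 0; 1 0 -0.002 0.002 0; 1 0 -0.002 0.002 0; 1 0 -0.002 0.002 0; 1 0 -0.002 0.002 0", squeeze=70)

```text
clock: 2.95
tcp_pos: [0.5696, 0.2128, 0.1785]
orientation: [-0.491, -3.103, -0.0]
contact_force: [-2.4, 0.6, 3.7]
grip_width: 0.0197
gripper_force: 68.5
```

```bash
python3 - <<'E'
from h import *
i=r.camera_info("wrist"); im=r.grab_frame("wrist"); s=r.grab_frame("scene")
a=cv2.resize(im[210:450,210:430],(440,480)); b=cv2.resize(s[200:320,350:440],(360,480),interpolation=cv2.INTER_CUBIC)
cv2.imwrite("pics/w3.png",np.hstack([a,b])[:,:,::-1]); o=r.get_obs(); print(proj(i,[o["tcp_pos"]]),o["tcp_pos"],o["contact_force"],o["grip_width"])
E
```

```text
[[316.1785 301.6327]] [0.5696 0.2128 0.1785] [-2.7892  0.1203  5.2451] 0.019353932418235537
```

View pics/w3.png

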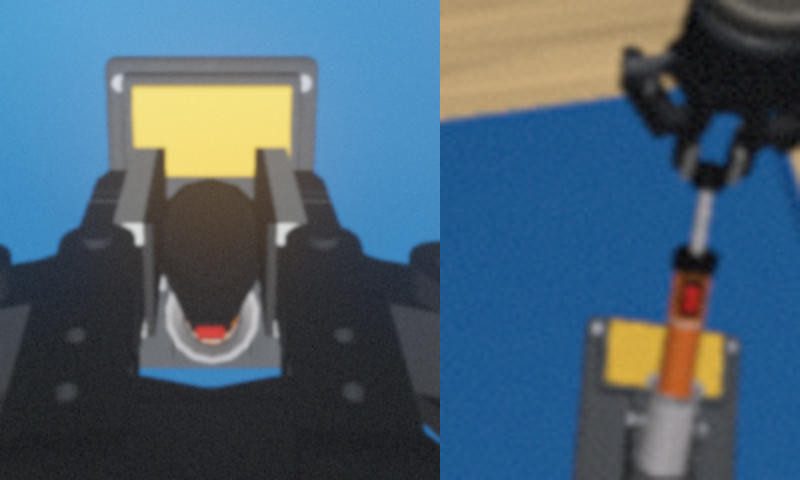

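The pads pinch the knob above its widest line: width 19.4 mm and shrinking, with an upward reaction. Reopening and taking it 6 mm lower.

Request:
play_rows(targets="0.2 0 0 0 0; 0.1 0 0 0 0; 0.1 0 0 0.006 0; 0.1 0 0 0.006 0; 1 0 0 0.006 0; 1 0 0 0.006 0; 1 0 0 0.006 0; 1 0 0 0.006 0", squeeze=60)

```text
clock: 3.72
tcp_pos: [0.5697, 0.2125, 0.1723]
orientation: [0.491, 3.103, -0.0]
contact_force: [0.4, 0.1, -0.7]
grip_width: 0.0202
gripper_force: 58.6
```

Request:
play_rows(targets="1 0 0 0 0; 1 0 0 0 0; 1 0 0 0 0")

```text
clock: 3.97
tcp_pos: [0.5698, 0.2125, 0.1723]
orientation: [0.491, 3.103, -0.0]
contact_force: [0.0, 0.4, -1.1]
grip_width: 0.02
gripper_force: 58.6
```

Request:
play_rows(targets="1 -0.0032 0 0.0038 0; 1 -0.0064 0 0.0077 0; 1 -0.0096 0 0.0115 0; 1 -0.0129 0 0.0153 0; 1 -0.0161 0 0.0191 0; 1 -0.0193 0 0.023 0; 1 -0.0193 0 0.023 0", squeeze=80)

```text
clock: 4.55
tcp_pos: [0.5872, 0.2077, 0.1497]
orientation: [-0.49, -3.101, -0.002]
contact_force: [-7.7, 1.3, 11.9]
grip_width: 0.0195
gripper_force: 78.4
```

Request:
play_rows(targets="1 -0.0013 0 0.0015 0; 1 -0.0026 0 0.0031 0; 1 -0.0039 0 0.0046 0; 1 -0.0039 0 0.0046 0")

```text
clock: 4.88
tcp_pos: [0.5909, 0.2067, 0.1455]
orientation: [-0.489, -3.101, -0.002]
contact_force: [-8.2, 2.0, 11.2]
grip_width: 0.019
gripper_force: 78.3
```

Request:
play_rows(targets="1 -0.0013 0 0.0015 0; 1 -0.0026 0 0.0031 0; 1 -0.0039 0 0.0046 0; 1 -0.0039 0 0.0046 0; 1 -0.0039 0 0.0046 0", squeeze=100)

```text
clock: 5.3
tcp_pos: [0.5942, 0.2059, 0.1414]
orientation: [-0.489, -3.101, -0.003]
contact_force: [-8.6, 1.4, 13.4]
grip_width: 0.0191
gripper_force: 98.6
```

```bash
python3 - <<'E'
from h import *
i=r.camera_info("wrist"); im=r.grab_frame("wrist"); s=r.grab_frame("scene")
a=cv2.resize(im[210:450,210:430],(440,480)); b=cv2.resize(s[220:320,370:440],(336,480),interpolation=cv2.INTER_CUBIC)
cv2.imwrite("pics/w4.png",np.hstack([a,b])[:,:,::-1]); o=r.get_obs(); print(o["tcp_pos"],o["contact_force"],o["grip_width"])
E
```

```text
[0.5942 0.2059 0.1414] [-9.292   0.9162 13.1606] 0.01889679307014158
```

View pics/w4.png

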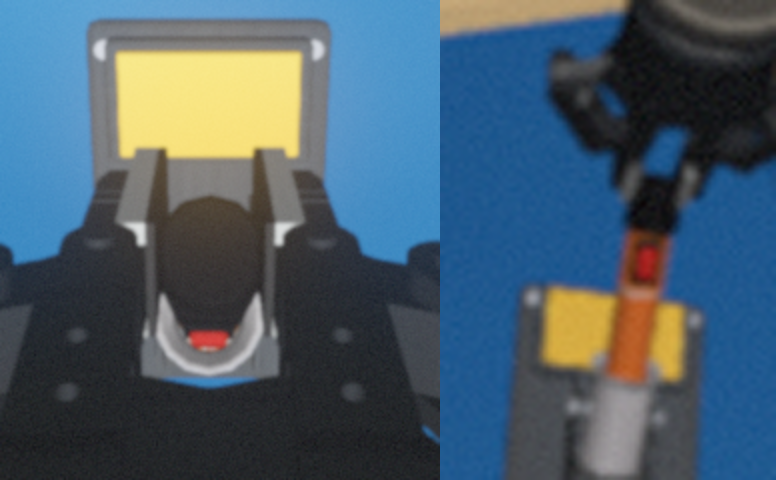

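The knob is now close to the cap, at 16 N, with a few mm of slip so far. Pushing on to the hard stop.

Request:
play_rows(targets="1 -0.0013 0 0.0015 0; 1 -0.0026 0 0.0031 0; 1 -0.0026 0 0.0031 0; 1 -0.0026 0 0.0031 0", squeeze=120)

```text
clock: 5.73
tcp_pos: [0.5944, 0.2069, 0.1404]
orientation: [-0.486, -3.097, -0.005]
contact_force: [-23.1, 1.2, 34.1]
grip_width: 0.0181
gripper_force: 118.6
```

Request:
play_rows(targets="1 -0.0013 0 0.0015 0; 1 -0.0013 0 0.0015 0; 1 -0.0013 0 0.0015 0")

```text
clock: 5.98
tcp_pos: [0.5945, 0.2074, 0.1401]
orientation: [-0.485, -3.094, -0.007]
contact_force: [-29.8, 2.8, 44.1]
grip_width: 0.0181
gripper_force: 120.0
```

Request:
play_rows(targets="1 0.0013 0 -0.0015 0; 1 0.0024 0 -0.0029 0; 1 0.0024 0 -0.0029 0")

```text
clock: 6.23
tcp_pos: [0.5946, 0.2065, 0.1408]
orientation: [-0.487, -3.099, -0.005]
contact_force: [-14.6, 2.5, 22.3]
grip_width: 0.0183
gripper_force: 118.9
```

Request:
play_rows(targets="0.5 0 0 0 0; 0.2 0 0 0 0; 0 0 0 0 0; 0 0 0 0 0; -0.2 0 0 -0.01 0; -0.2 0.01 0 -0.04 0; -0.2 0.01 0 -0.08 0; -0.2 0.01 0 -0.08 0", squeeze=60)

```text
clock: 6.9
tcp_pos: [0.5913, 0.2079, 0.2263]
orientation: [0.49, 3.093, 0.01]
contact_force: [1.6, -0.5, 1.5]
grip_width: 0.0509
gripper_force: 0.0
```

```bash
python3 - <<'E'
from h import *
i=r.camera_info("wrist"); im=r.grab_frame("wrist"); s=r.grab_frame("scene");t=r.grab_frame("top")
cv2.imwrite("pics/scene5.png",s[:,:,::-1]);cv2.imwrite("pics/top5.png",t[:,:,::-1])
a=cv2.resize(im[180:420,210:430],(440,480)); b=cv2.resize(s[220:320,370:440],(336,480),interpolation=cv2.INTER_CUBIC)
cv2.imwrite("pics/w5.png",np.hstack([a,b])[:,:,::-1]); o=r.get_obs(); print(o["tcp_pos"],o["contact_force"],o["grip_width"])
u=np.array([-.61,.2,.766]);m=np.array([.660,.182,.086])
for z in(110,73,56,22,38,0): print(z,proj(i,[m+u*(z+28)/1000]).round(1))
E
```

```text
[0.5877 0.2067 0.2191] [-0.3457 -0.255   0.2632] 0.05134544780978756
110 [[309.4 247. ]]
73 [[309.7 270.3]]
56 [[309.9 278.7]]
22 [[310.1 292.7]]
38 [[310.  286.5]]
0 [[310.2 300.1]]
```

View pics/w5.png

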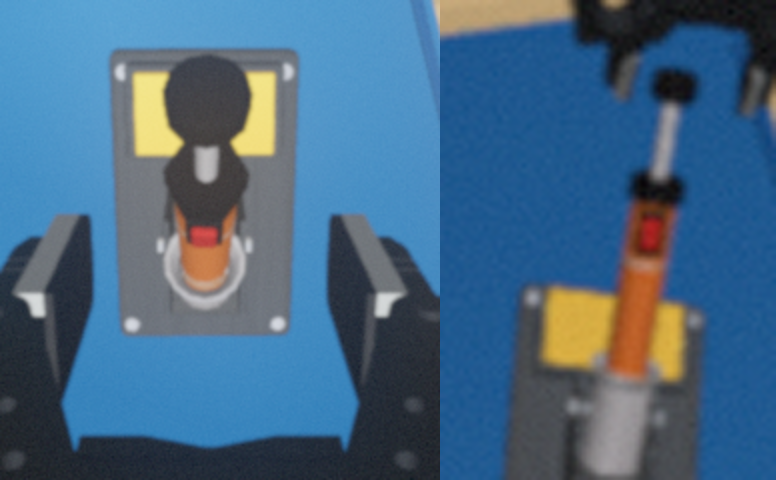

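The plunger sprang back out: the knob is at the upper position (313,230) in the full frame. The fingertips must have met the cap before the plunger reached its stop. I'll remeasure the knob now that the arm has settled, then grip it higher and harder.

Request:
play_rows(targets="-0.2 0 0 0 0; -0.2 0 0 0 0; -0.2 0 0 0 0")

```text
clock: 7.3
tcp_pos: [0.5868, 0.2065, 0.2171]
orientation: [-0.491, -3.101, 0.002]
contact_force: [-0.1, -0.3, 0.2]
grip_width: 0.0516
gripper_force: 0.0
```

```bash
python3 - <<'E'
from h import *
for k in range(1):
    o=r.get_obs(); i=r.camera_info("wrist"); im=r.grab_frame("wrist"); cv2.imwrite("pics/w6.png",im[:,:,::-1])
    print(o["tcp_pos"],R.from_rotvec(o["orientation"]).as_matrix()[:,[0,2]].T,o["clock"],o["grip_width"])
    m=(im.max(2)<75); m[:170]=0; m[320:]=0; m[:,:262]=0; m[:,365:]=0
    rows=np.nonzero(m.any(1))[0]
    for y in range(rows.min(),rows.max()+1,4):
        x=np.nonzero(m[y])[0]; print(y,(x.min(),x.max(),len(x)) if len(x) else None,end="; ")
    for P in([.5758,.2096,.1917],[.575,.2115,.189],[.578,.211,.182]): print(P,proj(i,[P]))
E
```

```text
[0.5868 0.2065 0.2171] [[-0.9511  0.3089  0.0016]
 [-0.002  -0.0011 -1.    ]] 7.3 0.05158978045055221
221 (np.int64(312), np.int64(320), 4); 225 (np.int64(305), np.int64(333), 9); 229 (np.int64(303), np.int64(337), 22); 233 (np.int64(300), np.int64(339), 30); 237 (np.int64(298), np.int64(340), 37); 241 (np.int64(298), np.int64(341), 42); 245 (np.int64(299), np.int64(340), 41); 249 (np.int64(300), np.int64(339), 39); 253 (np.int64(300), np.int64(338), 39); 257 (np.int64(302), np.int64(336), 34); 261 (np.int64(306), np.int64(331), 26); 265 (np.int64(307), np.int64(330), 21); 269 (np.int64(303), np.int64(334), 17); 273 (np.int64(299), np.int64(336), 24); 277 (np.int64(297), np.int64(338), 28); 281 (np.int64(298), np.int64(339), 30); 285 (np.int64(299), np.int64(338), 40); 289 (np.int64(299), np.int64(335), 37); 293 (np.int64(303), np.int64(334), 32); 297 (np.int64(298), np.int64(335), 27); 301 (np.int64(308), np.int64(326), 19); 305 (np.int64(309), np.int64(325), 4); [0.5758, 0.2096, 0.1917] [[315.06  259.706]]
[0.575, 0.2115, 0.189] [[318.081  255.5939]]
[0.578, 0.211, 0.182] [[318.7986 257.016 ]]
```

```bash
python3 - <<'E'
from h import *
is_=r.camera_info("scene")
for f in("scene0","scene5"):
    im=cv2.imread(f"pics/{f}.png"); h=cv2.cvtColor(im,cv2.COLOR_BGR2HSV)
    for c,lo,hi in(("red",(0,170,120),(4,255,255)),("orange",(5,150,80),(18,255,255)),("black",(0,0,0),(180,255,48)),("tip/sleeve",(0,0,120),(180,60,255))):
        m=cv2.inRange(h,lo,hi)>0; k=np.zeros_like(m);k[236:335,385:432]=1
        for b in blobs(m&k,8):
            ys,xs=np.nonzero(b[2]);print(f,c,b[0],b[1].round(1),xs.min(),xs.max(),ys.min(),ys.max())
# disc in w1 vs w6
im=cv2.imread("pics/w1.png");m=(im.max(2)<75);m[:170]=0;m[320:]=0;m[:,:285]=0;m[:,350:]=0
for y in range(225,300,4):
    x=np.nonzero(m[y])[0]; print(y,(x.min(),x.max()) if len(x) else None,end="; ")
E
```

```text
scene0 red 21 [412.6 274.4] 411 414 272 277
scene0 orange 34 [410.4 274.5] 408 414 268 279
scene0 orange 143 [409.5 289.6] 405 415 281 298
scene0 black 40 [416.8 243.6] 413 420 241 246
scene0 black 46 [413.5 265.2] 409 418 262 268
scene0 tip/sleeve 43 [415.2 255. ] 413 417 248 262
scene0 tip/sleeve 176 [406.7 308.9] 401 412 299 318
scene0 tip/sleeve 14 [403.9 322.9] 403 405 321 325
scene5 red 22 [413.5 268.3] 412 415 266 271
scene5 orange 52 [413.1 267.7] 410 417 262 274
scene5 orange 177 [410.1 286.5] 405 415 276 297
scene5 black 35 [418.4 237.9] 415 422 236 240
scene5 black 42 [414.6 259.1] 410 419 256 262
scene5 tip/sleeve 47 [416.4 249.1] 414 419 242 256
scene5 tip/sleeve 8 [389.  281.5] 388 390 280 283
scene5 tip/sleeve 219 [406.5 307.5] 397 415 294 318
225 None; 229 None; 233 None; 237 (np.int64(313), np.int64(325)); 241 (np.int64(308), np.int64(330)); 245 (np.int64(305), np.int64(332)); 249 (np.int64(304), np.int64(334)); 253 (np.int64(304), np.int64(333)); 257 (np.int64(305), np.int64(332)); 261 (np.int64(306), np.int64(332)); 265 (np.int64(308), np.int64(329)); 269 (np.int64(307), np.int64(330)); 273 (np.int64(304), np.int64(333)); 277 (np.int64(302), np.int64(334)); 281 (np.int64(302), np.int64(333)); 285 (np.int64(306), np.int64(333)); 289 (np.int64(309), np.int64(328)); 293 (np.int64(311), np.int64(325)); 297 None;
```

The scene view shows the whole sucker about 9–12 mm up the sleeve after the recoil: button row 274→268. Pushing on the knob will seat it again. This time the grip is higher on the knob, at full squeeze.

Request:
play_rows(targets="-0.2 0.022 0.001 0 0; -0.2 0.022 0.001 0.01 0; -0.2 0.022 0.001 0.0305 0; -0.2 0.022 0.001 0.0305 0; -0.2 0.022 0.001 0.0305 0", squeeze=60)

```text
clock: 7.77
tcp_pos: [0.5659, 0.2141, 0.1866]
orientation: [-0.491, -3.101, 0.003]
contact_force: [0.5, 0.2, -1.1]
grip_width: 0.0511
gripper_force: 0.0
```

```bash
python3 - <<'E'
from h import *
o=r.get_obs(); i=r.camera_info("wrist"); im=r.grab_frame("wrist")
cv2.imwrite("pics/w7.png",im[:,:,::-1]); print(o["tcp_pos"],proj(i,[o["tcp_pos"]]),proj(i,[[.5693,.2134,.196]]))
cv2.imwrite("pics/w7c.png",cv2.resize(im[210:450,210:430],(550,600))[:,:,::-1])
E
```

```text
[0.5659 0.2141 0.1866] [[316.1528 301.6181]] [[317.0171 318.4544]]
```

View pics/w7c.png

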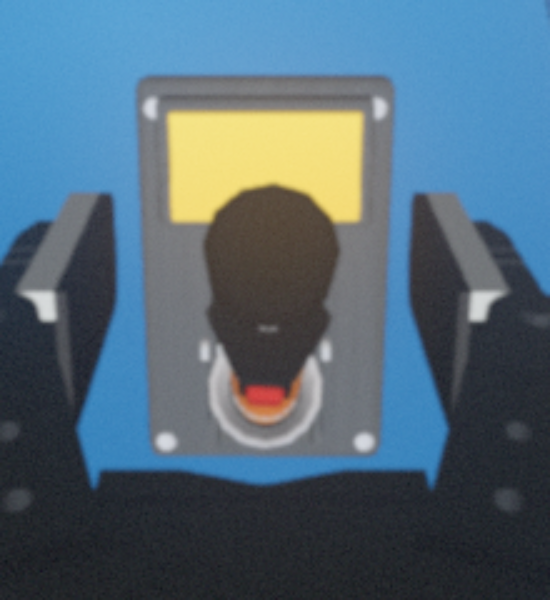

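The knob centre is at about (319,310), roughly 3 mm nearer the robot than assumed. Shifting 3 mm that way and gripping hard.

Request:
play_rows(targets="0 0.003 0.001 0 0; 0.3 0.003 0.001 0 0; 1 0.003 0.001 0 0; 1 0.003 0.001 0 0; 1 0.003 0.001 0 0; 1 0.003 0.001 0 0; 1 0.003 0.001 0 0", squeeze=115)

```text
clock: 8.4
tcp_pos: [0.5642, 0.2169, 0.1883]
orientation: [0.491, 3.103, 0.001]
contact_force: [-2.5, 1.2, 3.7]
grip_width: 0.0178
gripper_force: 112.9
```

Request:
play_rows(targets="1 -0.0051 0 0.0061 0; 1 -0.0103 0 0.0123 0; 1 -0.0154 0 0.0184 0; 1 -0.0206 0 0.0245 0; 1 -0.0257 0 0.0306 0; 1 -0.0289 0 0.0345 0; 1 -0.0289 0 0.0345 0")

```text
clock: 8.98
tcp_pos: [0.5925, 0.2079, 0.1545]
orientation: [0.492, 3.102, 0.002]
contact_force: [-5.1, 0.4, 14.2]
grip_width: 0.0173
gripper_force: 114.1
```

Request:
play_rows(targets="1 -0.0013 0 0.0015 0; 1 -0.0026 0 0.0031 0; 1 -0.0026 0 0.0031 0", squeeze=120)

```text
clock: 9.23
tcp_pos: [0.594, 0.2077, 0.1528]
orientation: [-0.491, -3.102, -0.003]
contact_force: [-9.1, -1.0, 20.6]
grip_width: 0.0174
gripper_force: 120.8
```

Request:
play_rows(targets="1 -0.0013 0 0.0015 0; 1 -0.0026 0 0.0031 0; 1 -0.0026 0 0.0031 0")

```text
clock: 9.48
tcp_pos: [0.5954, 0.208, 0.1511]
orientation: [-0.489, -3.1, -0.005]
contact_force: [-15.5, 1.0, 32.3]
grip_width: 0.0177
gripper_force: 123.2
```

```bash
python3 - <<'E'
from h import *
o=r.get_obs(); s=r.grab_frame("scene"); im=r.grab_frame("wrist")
cv2.imwrite("pics/scene8.png",s[:,:,::-1]);cv2.imwrite("pics/w8.png",im[:,:,::-1])
print(o["tcp_pos"],o["contact_force"],o["tcp_pos"]@[-.61,.2,.766])
h=cv2.cvtColor(s[:,:,::-1].copy(),cv2.COLOR_BGR2HSV)
for c,lo,hi in(("red",(0,170,120),(4,255,255)),("orange",(5,150,80),(18,255,255)),("black",(0,0,0),(180,255,48)),("grey",(0,0,120),(180,60,255))):
    m=cv2.inRange(h,lo,hi)>0; k=np.zeros_like(m);k[236:335,385:432]=1
    for b in blobs(m&k,8):
        ys,xs=np.nonzero(b[2]);print(c,b[0],b[1].round(1),xs.min(),xs.max(),ys.min(),ys.max())
m=im.max(2)<75
for y in range(290,352,4):
    x=np.nonzero(m[y,285:350])[0]+285; print(y,(x.min(),x.max(),len(x)) if len(x) else None,end="; ")
E
```

```text
[0.5954 0.208  0.1511] [-15.4595   1.0158  32.2898] -0.20583235784863138
red 23 [413.4 272.4] 412 415 270 275
orange 46 [412.7 271.8] 409 417 266 277
orange 160 [410.1 288.4] 405 416 279 298
black 412 [416.2 243.1] 395 431 236 256
black 89 [415.7 260.3] 410 421 255 266
grey 8 [389.  281.5] 388 390 280 283
grey 206 [406.4 308.2] 397 415 296 318
grey 9 [404. 322.] 403 405 321 323
290 None; 294 None; 298 None; 302 None; 306 (np.int64(293), np.int64(335), 2); 310 (np.int64(289), np.int64(342), 7); 314 (np.int64(287), np.int64(342), 17); 318 (np.int64(286), np.int64(343), 41); 322 (np.int64(289), np.int64(340), 48); 326 (np.int64(289), np.int64(340), 52); 330 (np.int64(289), np.int64(340), 52); 334 (np.int64(289), np.int64(349), 56); 338 (np.int64(289), np.int64(349), 56); 342 (np.int64(289), np.int64(349), 52); 346 (np.int64(289), np.int64(349), 43); 350 (np.int64(289), np.int64(349), 38);
```

Request:
play_rows(targets="1 -0.0013 0 0.0015 0; 1 -0.0026 0 0.0031 0; 1 -0.0026 0 0.0031 0")

```text
clock: 9.83
tcp_pos: [0.597, 0.208, 0.1494]
orientation: [-0.489, -3.099, -0.007]
contact_force: [-23.2, 0.8, 44.0]
grip_width: 0.0178
gripper_force: 125.5
```

Request:
play_rows(targets="1 -0.0013 0 0.0015 0; 1 -0.0026 0 0.0025 0; 1 -0.0026 0 0.0025 0")

```text
clock: 10.08
tcp_pos: [0.5989, 0.2076, 0.1478]
orientation: [-0.488, -3.098, -0.007]
contact_force: [-25.9, 1.0, 50.4]
grip_width: 0.0174
gripper_force: 126.9
```

```bash
cat > look.py <<'E'
from h import *
import sys
o=r.get_obs(); s=r.grab_frame("scene"); im=r.grab_frame("wrist"); n=sys.argv[1]
cv2.imwrite(f"pics/scene{n}.png",s[:,:,::-1]);cv2.imwrite(f"pics/w{n}.png",im[:,:,::-1])
print(o["tcp_pos"],o["contact_force"],o["tcp_pos"]@[-.61,.2,.766])
h=cv2.cvtColor(s[:,:,::-1].copy(),cv2.COLOR_BGR2HSV)
for c,lo,hi in(("red",(0,170,120),(4,255,255)),("orange",(5,150,80),(18,255,255)),("black",(0,0,0),(180,255,48)),("grey",(0,0,120),(180,60,255))):
    m=cv2.inRange(h,lo,hi)>0; k=np.zeros_like(m);k[236:335,385:432]=1
    for b in blobs(m&k,8):
        ys,xs=np.nonzero(b[2]);print(c,b[0],b[1].round(1),xs.min(),xs.max(),ys.min(),ys.max())
m=im.max(2)<75
print([(y,int(m[y,289:342].sum())) for y in range(290,350,3)])
E
python3 look.py 9
```

```text
[0.5989 0.2076 0.1478] [-25.9113   1.03    50.3647] -0.21056345945469446
red 21 [413.3 274.3] 412 415 272 277
orange 50 [412.6 274. ] 409 417 268 279
orange 146 [410.  289.3] 405 416 281 298
black 475 [416.3 244.1] 395 431 236 258
black 89 [415.8 262.1] 410 421 256 267
grey 8 [389.  281.5] 388 390 280 283
grey 197 [406.8 308.4] 400 415 297 318
grey 18 [403.3 322.8] 402 405 321 325
[(290, 0), (293, 0), (296, 0), (299, 0), (302, 0), (305, 0), (308, 1), (311, 7), (314, 19), (317, 31), (320, 39), (323, 51), (326, 52), (329, 52), (332, 52), (335, 52), (338, 52), (341, 48), (344, 43), (347, 39)]
```

Request:
play_rows(targets="1 -0.0013 0 0.0015 0; 1 -0.0019 0 0.0023 0; 1 -0.0019 0 0.0023 0")

```text
clock: 10.43
tcp_pos: [0.599, 0.208, 0.1473]
orientation: [-0.487, -3.094, -0.009]
contact_force: [-39.2, 0.7, 68.8]
grip_width: 0.0179
gripper_force: 130.7
```

Request:
play_rows(targets="1 0.0013 0 -0.0015 0; 1 0.0026 0 -0.0031 0; 1 0.0034 0 -0.004 0; 1 0.0034 0 -0.004 0")

```text
clock: 10.77
tcp_pos: [0.5991, 0.2071, 0.148]
orientation: [-0.49, -3.101, -0.006]
contact_force: [-17.4, 1.6, 37.6]
grip_width: 0.0177
gripper_force: 124.4
```

Request:
play_rows(targets="0.4 0 0 0 0; 0.2 0 0 0 0; 0 0 0 0 0; 0 0 0 0 0", squeeze=40)

```text
clock: 11.1
tcp_pos: [0.6003, 0.2052, 0.1436]
orientation: [0.49, 3.103, 0.001]
contact_force: [0.3, -0.7, -0.8]
grip_width: 0.0427
gripper_force: 0.0
```

```bash
python3 look.py 10
```

```text
[0.6003 0.2052 0.1436] [ 0.3102 -0.6545 -0.8404] -0.21516788823757613
red 22 [410.  274.3] 408 412 272 277
orange 39 [412.6 274.6] 408 415 269 279
orange 143 [409.1 289.4] 405 415 281 298
black 520 [414.5 244.3] 393 431 236 260
black 42 [411.9 265. ] 408 416 262 267
grey 38 [413.7 255.5] 412 416 249 262
grey 8 [389.  281.5] 388 390 280 283
grey 202 [406.8 308.2] 400 415 296 318
grey 16 [404.5 322.8] 403 406 321 325
[(290, 1), (293, 0), (296, 5), (299, 8), (302, 19), (305, 31), (308, 40), (311, 43), (314, 41), (317, 41), (320, 43), (323, 45), (326, 47), (329, 47), (332, 47), (335, 46), (338, 46), (341, 45), (344, 42), (347, 39)]
```

The plunger sprang out again: the rod shows at rows 249–262 of the scene view. I'll use my last picture on the state at the hard stop, to see what blocked it.

```bash
python3 - <<'E'
import cv2,numpy as np
w9,w10,s9,s10=[cv2.imread(f"pics/{n}.png") for n in("w9","w10","scene9","scene10")]
c=lambda im,x,y,w,h:cv2.convertScaleAbs(cv2.resize(im[y:y+h,x:x+w],(400,300),interpolation=cv2.INTER_CUBIC),alpha=1.8,beta=10)
cv2.imwrite("pics/c9.png",np.vstack([np.hstack([c(w9,236,270,160,120),c(w10,236,270,160,120)]),np.hstack([c(s9,380,230,72,54),c(s10,380,230,72,54)])]))
E
```

```text
(no output)
```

View pics/c9.png

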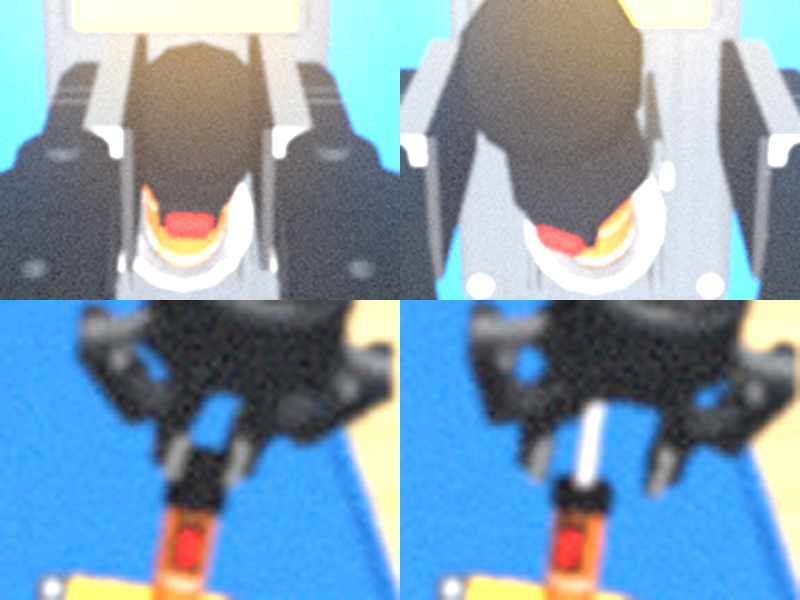

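The crop shows, at the stop, the fingertips level with the cap's top edge on both sides, so they landed on the cap. It also shows that after release the sucker leans slightly left. I need to grip about 5 mm higher on the knob, so I'm opening, backing up along the axis and measuring the knob in the wrist image.

Request:
play_rows(targets="-0.5 0 0 0 0; -0.5 0 0 0 0; -0.5 0 0 0 0; -0.5 0.01 -0.002 -0.012 0; -0.5 0.02 -0.004 -0.024 0; -0.5 0.026 -0.004 -0.037 0; -0.5 0.026 -0.004 -0.037 0; -0.5 0.026 -0.004 -0.037 0")

```text
clock: 11.87
tcp_pos: [0.5748, 0.2095, 0.1812]
orientation: [0.49, 3.101, 0.002]
contact_force: [0.1, -0.1, -0.7]
grip_width: 0.0642
gripper_force: 0.0
```

```bash
cat > knob.py <<'E'
from h import *
o=r.get_obs(); i=r.camera_info("wrist"); im=r.grab_frame("wrist"); cv2.imwrite("pics/wk.png",im[:,:,::-1])
M=R.from_rotvec(o["orientation"]).as_matrix()
print(o["tcp_pos"],o["grip_width"],"tcp px",proj(i,[o["tcp_pos"]]),"wanted",proj(i,[o["tcp_pos"]+M@[-.003,0,-.010]]))
m=im.max(2)<80
for y in range(270,345,5):
    runs=[(b[2].nonzero()[1].min(),b[2].nonzero()[1].max()) for b in blobs(m[y:y+1],6)]; print(y,[(int(a),int(b)) for a,b in runs])
E
python3 knob.py; python3 look.py 11|head -8
```

```text
[0.5748 0.2095 0.1812] 0.0641864310795002 tcp px [[316.1135 301.6563]] wanted [[316.2097 318.3345]]
270 []
275 []
280 []
285 []
290 []
295 [(232, 237), (392, 399)]
300 [(228, 237), (392, 401)]
305 [(225, 238), (290, 295), (391, 404), (421, 426)]
310 [(198, 205), (222, 238), (284, 297), (299, 305), (391, 407), (424, 431)]
315 [(194, 202), (219, 239), (283, 306), (310, 321), (329, 334), (391, 410), (427, 435)]
320 [(191, 199), (216, 239), (284, 337), (390, 413), (431, 439)]
325 [(187, 195), (213, 239), (286, 334), (390, 416), (434, 443)]
330 [(183, 192), (211, 239), (289, 336), (390, 419), (437, 446)]
335 [(171, 198), (214, 238), (291, 335), (391, 415), (431, 458)]
340 [(163, 201), (215, 236), (294, 336), (393, 415), (429, 466)]
[0.5746 0.2091 0.1805] [ 0.1169 -0.6911 -0.4283] -0.17045461756082403
red 23 [410.1 274.3] 408 412 272 277
orange 39 [412.5 274.7] 408 415 269 279
orange 141 [409.1 289.5] 405 414 282 298
black 39 [415.1 243.6] 412 418 241 246
black 42 [411.9 265. ] 408 416 262 267
grey 44 [413.7 254.9] 412 416 248 262
grey 8 [389.  281.5] 388 390 280 283
```

```bash
python3 - <<'E'
from h import *
im=cv2.imread("pics/wk.png"); c=im[270:345,270:350]
print(c[::6,40].tolist()); print(c[40,::5].tolist())
m=(im[:,:,0].astype(int)<60)&(im.max(2)<105)
for y in range(272,345,4):
    x=np.nonzero(m[y,262:370])[0]+262; print(y,(int(x.min()),int(x.max()),len(x)) if len(x) else None,end="; ")
E
```

```text
[[126, 223, 244], [124, 222, 243], [121, 221, 243], [83, 154, 177], [58, 72, 84], [65, 78, 88], [60, 71, 82], [61, 68, 79], [59, 64, 73], [60, 62, 71], [59, 58, 67], [57, 54, 61], [53, 50, 53]]
[[125, 119, 116], [125, 120, 117], [127, 120, 117], [59, 62, 70], [61, 64, 72], [58, 63, 72], [58, 67, 76], [57, 63, 75], [59, 69, 81], [53, 64, 78], [55, 64, 75], [63, 72, 83], [62, 70, 81], [64, 71, 82], [122, 119, 120], [122, 119, 120]]
272 None; 276 None; 280 None; 284 None; 288 None; 292 (300, 321, 9); 296 (292, 327, 10); 300 (288, 329, 15); 304 (299, 332, 17); 308 (285, 334, 23); 312 (284, 335, 24); 316 (285, 334, 25); 320 (285, 333, 28); 324 (291, 333, 27); 328 (289, 331, 29); 332 (293, 333, 26); 336 (293, 334, 23); 340 (297, 332, 31); 344 (296, 334, 23);
```

Request:
play_rows(targets="-0.3 0.002 -0.002 -0.003 0; 0 0.002 -0.002 -0.003 0; 0.3 0.002 -0.002 -0.003 0; 1 0.002 -0.002 -0.003 0; 1 0.002 -0.002 -0.003 0; 1 0.002 -0.002 -0.003 0; 1 0.002 -0.002 -0.003 0; 1 0.002 -0.002 -0.003 0", squeeze=120)

```text
clock: 12.68
tcp_pos: [0.5715, 0.208, 0.1834]
orientation: [-0.49, -3.103, -0.0]
contact_force: [-2.6, 0.7, 3.5]
grip_width: 0.0169
gripper_force: 117.8
```

```bash
cat > row.py <<'E'
from h import *
o=r.get_obs(); im=r.grab_frame("wrist").astype(int)
c=im[270:345,306:316].mean(1); print(o["tcp_pos"],o["contact_force"],o["tcp_pos"]@[-.61,.2,.766],o["grip_width"])
print("bright by row",[(270+k,int(c[k].max())) for k in range(0,75,3)])
E
python3 row.py
```

```text
[0.5715 0.208  0.1834] [-2.6147  0.6547  3.4908] -0.1665184225227071 0.016921105084677292
bright by row [(270, 245), (273, 245), (276, 245), (279, 245), (282, 245), (285, 245), (288, 244), (291, 149), (294, 85), (297, 84), (300, 82), (303, 81), (306, 79), (309, 78), (312, 76), (315, 73), (318, 72), (321, 70), (324, 68), (327, 66), (330, 63), (333, 63), (336, 60), (339, 59), (342, 53)]
```

Request:
play_rows(targets="1 -0.0051 0 0.0061 0; 1 -0.0103 0 0.0123 0; 1 -0.0154 0 0.0184 0; 1 -0.0206 0 0.0245 0; 1 -0.0225 0 0.0268 0; 1 -0.0225 0 0.0268 0")

```text
clock: 13.23
tcp_pos: [0.5929, 0.2022, 0.1569]
orientation: [-0.49, -3.102, -0.002]
contact_force: [-5.4, 2.3, 11.4]
grip_width: 0.0169
gripper_force: 118.9
```

```bash
python3 row.py
```

```text
[0.5929 0.2022 0.1569] [-5.3612  2.2542 11.3701] -0.20102395652151112 0.01685351586938129
bright by row [(270, 247), (273, 247), (276, 248), (279, 246), (282, 154), (285, 137), (288, 135), (291, 103), (294, 91), (297, 90), (300, 87), (303, 84), (306, 83), (309, 81), (312, 78), (315, 75), (318, 72), (321, 71), (324, 69), (327, 66), (330, 64), (333, 62), (336, 60), (339, 59), (342, 54)]
```

Request:
play_rows(targets="1 -0.0019 0 0.0023 0; 1 -0.0039 0 0.0046 0; 1 -0.0045 0 0.0054 0; 1 -0.0045 0 0.0054 0")

```text
clock: 13.62
tcp_pos: [0.5965, 0.2012, 0.1525]
orientation: [-0.489, -3.101, -0.003]
contact_force: [-9.4, 2.1, 15.8]
grip_width: 0.017
gripper_force: 119.5
```

```bash
python3 row.py
```

```text
[0.5965 0.2012 0.1525] [-9.4204  2.0618 15.8003] -0.20681568188065189 0.017041041690707633
bright by row [(270, 248), (273, 247), (276, 247), (279, 192), (282, 132), (285, 133), (288, 133), (291, 101), (294, 85), (297, 84), (300, 81), (303, 82), (306, 77), (309, 74), (312, 73), (315, 70), (318, 67), (321, 66), (324, 63), (327, 63), (330, 60), (333, 61), (336, 58), (339, 55), (342, 52)]
```

Request:
play_rows(targets="1 -0.0013 0 0.0015 0; 1 -0.0026 0 0.0031 0; 1 -0.0026 0 0.0031 0")

```text
clock: 13.92
tcp_pos: [0.5965, 0.2027, 0.1516]
orientation: [-0.486, -3.097, -0.007]
contact_force: [-23.0, 3.4, 36.5]
grip_width: 0.0171
gripper_force: 122.3
```

Request:
play_rows(targets="1 -0.0013 0 0.0015 0; 1 -0.0026 0 0.0031 0; 1 -0.0026 0 0.0031 0")

```text
clock: 14.17
tcp_pos: [0.5966, 0.2038, 0.1508]
orientation: [-0.483, -3.092, -0.009]
contact_force: [-37.1, 4.0, 58.7]
grip_width: 0.0167
gripper_force: 125.4
```

```bash
python3 row.py
```

```text
[0.5966 0.2038 0.1508] [-37.1486   3.9797  58.7021] -0.20762777212247913 0.01673209092949338
bright by row [(270, 247), (273, 247), (276, 247), (279, 247), (282, 201), (285, 127), (288, 135), (291, 117), (294, 91), (297, 90), (300, 87), (303, 85), (306, 83), (309, 81), (312, 79), (315, 76), (318, 74), (321, 72), (324, 69), (327, 68), (330, 65), (333, 63), (336, 62), (339, 61), (342, 58)]
```

A firm stop after 41 mm of travel with no slip, and clear of the cap this time. Easing off, then letting go.

Request:
play_rows(targets="1 0.0013 0 -0.0015 0; 1 0.0026 0 -0.0031 0; 1 0.0032 0 -0.0038 0; 1 0.0032 0 -0.0038 0")

```text
clock: 14.55
tcp_pos: [0.5968, 0.2027, 0.1519]
orientation: [-0.486, -3.099, -0.007]
contact_force: [-18.3, 4.3, 28.0]
grip_width: 0.0172
gripper_force: 121.3
```

Request:
play_rows(targets="0.5 0 0 0 0; 0.3 0 0 0 0; 0 0 0 0 0; -0.2 0 0 0 0; -0.2 0 0 0 0", squeeze=40)

```text
clock: 14.97
tcp_pos: [0.5994, 0.1982, 0.1482]
orientation: [-0.492, -3.103, 0.001]
contact_force: [-0.3, -0.5, 0.4]
grip_width: 0.0512
gripper_force: 0.0
```

```bash
python3 row.py; python3 look.py 12
```

```text
[0.5994 0.1982 0.1482] [-0.3165 -0.4967  0.3628] -0.2124899895226498 0.05124855729661026
bright by row [(270, 88), (273, 88), (276, 85), (279, 85), (282, 84), (285, 80), (288, 79), (291, 78), (294, 75), (297, 73), (300, 72), (303, 69), (306, 66), (309, 63), (312, 62), (315, 60), (318, 62), (321, 61), (324, 60), (327, 59), (330, 60), (333, 60), (336, 60), (339, 59), (342, 60)]
[0.5993 0.1983 0.1481] [ 1.1873  0.5408 -0.619 ] -0.21247699108131224
red 20 [410.8 274.4] 409 413 272 277
orange 39 [413.6 274.9] 409 416 269 279
orange 143 [409.4 289.5] 405 415 281 298
black 536 [412.6 243.4] 390 431 236 258
black 42 [413.8 265.3] 410 418 262 268
black 8 [396.6 316.1] 396 397 314 318
grey 45 [415.5 255.1] 413 418 248 262
grey 8 [389.  281.5] 388 390 280 283
grey 200 [406.3 308.5] 397 413 298 318
grey 16 [403.5 322.8] 402 405 321 325
[(290, 9), (293, 19), (296, 35), (299, 40), (302, 38), (305, 38), (308, 44), (311, 43), (314, 44), (317, 43), (320, 43), (323, 27), (326, 29), (329, 39), (332, 38), (335, 37), (338, 36), (341, 36), (344, 35), (347, 31)]
```

Sprung out again, with the rod visible at rows 248–262, though the travel was about 41 mm. I'll check sub-pixel in the saved scene views how far the knob really went in attempt 2.

```bash
cat > prof.py <<'E'
from h import *
import sys
from scipy.ndimage import map_coordinates
is_=r.camera_info("scene")
u=np.array([-.61,.2,.766]);m=np.array([.660,.182,.086])
def prof(im,xr,yr,n):
    t=np.arange(232,282,1.0); out=0
    for k in(-1.5,0,1.5): out=out+np.array([map_coordinates(im[:,:,c].astype(float),[t,xr-.153*(t-yr)+k],order=1) for c in(2,0)])
    print(n,"\n B",(out[0]/3).astype(int).tolist(),"\n R",(out[1]/3).astype(int).tolist())
if __name__=="__main__":
    for n,xr in(("scene0",412.6),("scene8",413.4),("scene9",413.3),("scene12",413.4)):
        im=cv2.imread(f"pics/{n}.png")[:,:,::-1]; prof(im,xr,272.5,n)
    print([(z,proj(is_,[m+u*(z+28)/1000]).round(1).tolist()) for z in(110,96,70,56,44,30)])
E
python3 prof.py
```

```text
scene0 
 B [137, 137, 138, 138, 136, 139, 137, 124, 89, 41, 22, 20, 19, 19, 33, 72, 117, 137, 141, 139, 139, 140, 140, 141, 139, 141, 140, 143, 139, 128, 104, 68, 33, 18, 22, 21, 24, 24, 28, 22, 30, 26, 27, 28, 24, 23, 24, 42, 77, 92] 
 R [27, 28, 29, 29, 25, 31, 28, 24, 25, 18, 20, 21, 19, 18, 28, 60, 99, 117, 118, 114, 113, 115, 117, 116, 113, 114, 113, 119, 118, 116, 101, 69, 34, 17, 18, 30, 59, 78, 75, 93, 132, 143, 141, 140, 133, 116, 91, 117, 161, 172]
scene8 
 B [24, 24, 20, 20, 21, 23, 24, 24, 24, 24, 21, 32, 55, 83, 102, 115, 122, 130, 136, 139, 138, 123, 81, 39, 23, 22, 24, 24, 19, 19, 22, 21, 25, 23, 27, 27, 23, 25, 31, 31, 25, 27, 29, 25, 27, 45, 80, 92, 67, 41] 
 R [21, 20, 17, 18, 18, 21, 22, 21, 19, 21, 17, 24, 24, 23, 24, 30, 27, 29, 28, 30, 31, 31, 21, 20, 23, 21, 23, 20, 19, 16, 19, 20, 23, 36, 73, 89, 77, 104, 143, 150, 145, 144, 144, 126, 102, 130, 171, 180, 183, 184]
scene9 
 B [28, 23, 22, 23, 23, 23, 23, 23, 21, 26, 25, 23, 23, 25, 45, 68, 92, 104, 115, 122, 131, 136, 134, 118, 77, 35, 24, 23, 25, 22, 20, 20, 22, 22, 24, 21, 24, 26, 24, 24, 25, 30, 28, 28, 26, 27, 28, 48, 82, 90] 
 R [25, 20, 20, 21, 21, 20, 21, 20, 18, 23, 21, 19, 20, 18, 25, 20, 24, 27, 28, 23, 27, 29, 31, 33, 26, 22, 25, 23, 23, 21, 18, 19, 19, 18, 21, 39, 74, 90, 79, 102, 137, 148, 145, 144, 139, 124, 106, 138, 171, 180]
scene12 
 B [45, 36, 25, 26, 20, 27, 24, 24, 23, 23, 22, 24, 22, 20, 30, 67, 112, 142, 148, 146, 143, 143, 145, 150, 149, 147, 145, 146, 147, 136, 111, 71, 37, 19, 19, 21, 22, 27, 24, 26, 28, 31, 29, 27, 30, 26, 27, 43, 78, 98] 
 R [39, 31, 21, 22, 16, 24, 21, 20, 21, 19, 20, 18, 19, 20, 25, 54, 92, 119, 123, 118, 114, 115, 118, 123, 123, 119, 115, 116, 117, 115, 103, 71, 37, 17, 17, 27, 57, 88, 96, 110, 134, 144, 140, 136, 135, 123, 113, 137, 166, 175]
[(110, [[416.6, 241.3]]), (96, [[415.6, 246.9]]), (70, [[413.8, 257.3]]), (56, [[412.8, 262.8]]), (44, [[412.0, 267.5]]), (30, [[411.1, 272.9]])]
```

The sub-pixel edges show that the plunger did reach its stop: 16.2 px of knob motion against 16.0 px expected for 40 mm. So it was lost at the moment of letting go, when the preloaded arm snapped. This time I'll unload slowly along the axis with the grip on, until the force passes from the spring to the latch, then open at zero force.

Request:
play_rows(targets="-0.5 0 0 0 0; -0.5 0 0 0 0; -0.5 0 0 0 0; -0.5 0.01 0.001 -0.012 0; -0.5 0.02 0.001 -0.024 0; -0.5 0.029 0.001 -0.035 0; -0.5 0.029 0.001 -0.035 0; -0.5 0.029 0.001 -0.035 0")

```text
clock: 15.78
tcp_pos: [0.5722, 0.2092, 0.1844]
orientation: [0.489, 3.102, 0.002]
contact_force: [0.5, 1.1, -0.5]
grip_width: 0.0642
gripper_force: 0.0
```

```bash
python3 knob.py|head -1;python3 - <<'E'
from h import *
im=cv2.imread("pics/wk.png").astype(int)
g=im.max(2)
for y in range(280,325,4):
    x=np.nonzero(g[y,262:370]<100)[0]+262; print(y,(int(x.min()),int(x.max()),len(x)) if len(x) else None,end="; ")
E
```

```text
[0.5722 0.2092 0.1844] 0.06415966427462988 tcp px [[316.1368 301.5887]] wanted [[316.235  318.2615]]
280 None; 284 None; 288 None; 292 (313, 335, 23); 296 (305, 342, 38); 300 (302, 345, 44); 304 (300, 347, 48); 308 (298, 349, 52); 312 (298, 349, 52); 316 (297, 349, 53); 320 (297, 349, 53); 324 (297, 347, 51);
```

Request:
play_rows(targets="-0.3 0.001 0.003 -0.002 0; 0 0.001 0.003 -0.002 0; 0.3 0.001 0.003 -0.002 0; 1 0.001 0.003 -0.002 0; 1 0.001 0.003 -0.002 0; 1 0.001 0.003 -0.002 0; 1 0.001 0.003 -0.002 0", squeeze=110)

```text
clock: 16.42
tcp_pos: [0.572, 0.2119, 0.1857]
orientation: [-0.491, -3.103, -0.0]
contact_force: [-0.8, 0.7, 1.5]
grip_width: 0.0163
gripper_force: 107.9
```

Request:
play_rows(targets="1 -0.0051 0 0.0061 0; 1 -0.0103 0 0.0123 0; 1 -0.0154 0 0.0184 0; 1 -0.0206 0 0.0245 0; 1 -0.0244 0 0.0291 0; 1 -0.0264 0 0.0314 0; 1 -0.0264 0 0.0314 0")

```text
clock: 17.0
tcp_pos: [0.5965, 0.2046, 0.155]
orientation: [-0.49, -3.101, -0.002]
contact_force: [-7.1, 1.9, 12.4]
grip_width: 0.0165
gripper_force: 109.6
```

Request:
play_rows(targets="1 -0.0013 0 0.0015 0; 1 -0.0026 0 0.0031 0; 1 -0.0026 0 0.0031 0")

```text
clock: 17.25
tcp_pos: [0.5969, 0.2059, 0.154]
orientation: [-0.487, -3.098, -0.005]
contact_force: [-18.7, 2.3, 29.5]
grip_width: 0.0165
gripper_force: 112.2
```

Request:
play_rows(targets="1 -0.0013 0 0.0015 0; 1 -0.0013 0 0.0015 0")

```text
clock: 17.42
tcp_pos: [0.597, 0.2066, 0.1536]
orientation: [-0.485, -3.096, -0.006]
contact_force: [-25.1, 4.5, 39.2]
grip_width: 0.0164
gripper_force: 113.8
```

Request:
play_rows(targets="1 0.0013 0 -0.0015 0; 1 0.0026 0 -0.0031 0; 1 0.0026 0 -0.0031 0")

```text
clock: 17.67
tcp_pos: [0.5971, 0.2053, 0.1547]
orientation: [-0.488, -3.102, -0.004]
contact_force: [-10.2, 2.3, 17.5]
grip_width: 0.0163
gripper_force: 110.1
```

Request:
play_rows(targets="1 0.0013 0 -0.0015 0; 1 0.0013 0 -0.0015 0")

```text
clock: 17.83
tcp_pos: [0.5962, 0.2055, 0.1558]
orientation: [-0.489, -3.102, -0.004]
contact_force: [-7.2, 2.4, 12.2]
grip_width: 0.0165
gripper_force: 109.6
```

Request:
play_rows(targets="1 0.0013 0 -0.0015 0; 1 0.0013 0 -0.0015 0")

```text
clock: 18.0
tcp_pos: [0.5954, 0.2055, 0.157]
orientation: [-0.489, -3.103, -0.003]
contact_force: [-5.3, 0.8, 9.0]
grip_width: 0.0167
gripper_force: 109.2
```

Request:
play_rows(targets="1 0.0013 0 -0.0015 0; 1 0.0013 0 -0.0015 0")

```text
clock: 18.17
tcp_pos: [0.5948, 0.2048, 0.1577]
orientation: [0.49, 3.102, 0.001]
contact_force: [-2.2, 0.9, 4.2]
grip_width: 0.0164
gripper_force: 108.5
```

The force fell to 5 N where the spring alone would give 13 N, so the latch is holding. Softening the grip slowly, then opening.

Request:
play_rows(targets="1 0 0 0 0; 1 0 0 0 0", squeeze=60)

```text
clock: 18.33
tcp_pos: [0.5947, 0.2048, 0.1575]
orientation: [0.491, 3.103, 0.001]
contact_force: [-2.4, 1.9, 4.5]
grip_width: 0.0164
gripper_force: 108.7
```

Request:
play_rows(targets="1 0 0 0 0; 1 0 0 0 0; 1 0 0 0 0", squeeze=20)

```text
clock: 18.58
tcp_pos: [0.5947, 0.2048, 0.1574]
orientation: [0.491, 3.103, 0.001]
contact_force: [-1.2, 1.8, 4.1]
grip_width: 0.0163
gripper_force: 108.7
```

Request:
play_rows(targets="0.62 0 0 0 0; 0.58 0 0 0 0; 0.54 0 0 0 0; 0.54 0 0 0 0", squeeze=20)

```text
clock: 18.92
tcp_pos: [0.5947, 0.2046, 0.1572]
orientation: [0.491, 3.103, 0.0]
contact_force: [-1.8, 1.3, 4.2]
grip_width: 0.0198
gripper_force: 42.6
```

Request:
play_rows(targets="0.52 0 0 0 0; 0.5 0 0 0 0; 0.48 0 0 0 0; 0.46 0 0 0 0; 0.44 0 0 0 0; 0.4 0 0 0 0; 0.3 0 0 0 0; 0.2 0 0 0 0")

```text
clock: 19.58
tcp_pos: [0.5945, 0.2041, 0.157]
orientation: [-0.491, -3.103, 0.001]
contact_force: [0.7, 0.2, 0.9]
grip_width: 0.0342
gripper_force: 0.0
```

```bash
python3 look.py 13 | head -12
```

```text
[0.5945 0.2041 0.157 ] [0.746  0.2426 0.8941] -0.20151995538962852
red 20 [410.4 274.2] 409 412 272 277
orange 41 [413.5 274.2] 409 416 269 279
orange 144 [409.2 289.6] 404 415 282 298
black 374 [414.3 242. ] 393 431 236 254
black 93 [413.6 262. ] 409 418 256 268
grey 8 [389.  281.5] 388 390 280 283
grey 8 [413.9 297.5] 413 415 296 299
grey 195 [406.4 308.7] 400 413 298 318
grey 14 [403.9 322.9] 403 405 321 325
[(290, 0), (293, 0), (296, 1), (299, 2), (302, 2), (305, 7), (308, 18), (311, 29), (314, 42), (317, 50), (320, 50), (323, 50), (326, 51), (329, 50), (332, 49), (335, 48), (338, 44), (341, 39), (344, 36), (347, 30)]
```

It is cocked: no rod is visible and the knob and cap form one blob at rows 256–268. The barrel has rolled by about 30°, so I'll grip further forward on it, with the pads clear of the red button.

Request:
play_rows(targets="0 0 0 0 0; -0.2 0 0 0 0; -0.2 0 0 0 0; -0.2 -0.02 0 0 0; -0.2 -0.04 0 0 0; -0.2 -0.061 0 0 0; -0.2 -0.061 0 0.02 0; -0.2 -0.061 0 0.02 0")

```text
clock: 20.35
tcp_pos: [0.6518, 0.1843, 0.1344]
orientation: [-0.493, -3.099, 0.004]
contact_force: [-1.3, 0.3, -1.2]
grip_width: 0.0508
gripper_force: 0.0
```

Request:
play_rows(targets="-0.2 0 0 0 0; -0.2 0 0 0 0")

```text
clock: 20.52
tcp_pos: [0.652, 0.1862, 0.1375]
orientation: [-0.49, -3.102, -0.0]
contact_force: [-0.0, 0.8, 0.0]
grip_width: 0.0508
gripper_force: 0.0
```

```bash
python3 - <<'E'
from h import *
o=r.get_obs(); i=r.camera_info("wrist"); im=r.grab_frame("wrist"); cv2.imwrite("pics/w14.png",im[:,:,::-1])
u=np.array([-.61,.2,.766]);m=np.array([.660,.182,.086])
print(o["tcp_pos"],o["clock"],o["grip_width"],proj(i,[o["tcp_pos"]]))
for z in(73,56,30,0,-20): print(z,proj(i,[m+u*(z+28)/1000]).round(1))
h=cv2.cvtColor(im[:,:,::-1].copy(),cv2.COLOR_BGR2HSV)
for c,lo,hi in(("red",(0,150,90),(3,255,255)),("orange",(5,130,70),(18,255,255))):
    m2=cv2.inRange(h,lo,hi)>0
    for b in blobs(m2,40):
        ys,xs=np.nonzero(b[2]);
        if xs.min()>230 and xs.max()<400: print(c,b[0],b[1].round(1),[(int(y),int(xs[ys==y].min()),int(xs[ys==y].max())) for y in range(ys.min(),ys.max()+1,4)])
g=im.max(2)
print([(y,np.nonzero(g[y,262:370]<75)[0][[0,-1]]+262) for y in range(200,300,6) if (g[y,262:370]<75).any()])
E
```

```text
[0.652  0.1862 0.1375] 20.5167 0.05084741258441006 [[316.1538 301.6557]]
73 [[312.6 181. ]]
56 [[312.8 206.9]]
30 [[312.9 236.5]]
0 [[313.  261.2]]
-20 [[313.1 273.9]]
red 340 [303.9 260.3] [(250, 295, 298), (254, 294, 311), (258, 295, 314), (262, 295, 313), (266, 297, 313), (270, 306, 312)]
orange 353 [328.9 251.9] [(236, 337, 338), (240, 331, 338), (244, 326, 337), (248, 322, 337), (252, 321, 336), (256, 321, 334), (260, 321, 332), (264, 321, 328)]
orange 1008 [315.  284.5] [(265, 333, 333), (269, 297, 333), (273, 297, 332), (277, 298, 332), (281, 298, 331), (285, 299, 331), (289, 300, 330), (293, 300, 329), (297, 303, 327), (301, 307, 322)]
[(200, array([284, 343])), (206, array([285, 344])), (212, array([286, 346])), (218, array([287, 346])), (224, array([288, 345])), (230, array([288, 341])), (236, array([289, 334])), (242, array([291, 326])), (248, array([291, 320])), (254, array([291, 320])), (260, array([316, 319])), (266, array([316, 319]))]
```

Request:
play_rows(targets="-0.2 0 0 0.015 0; -0.2 0 0 0.03 0; -0.2 0 0 0.04 0; -0.2 0 0 0.042 0; 0 0 0 0.042 0; 0.2 0 0 0.042 0; 0.2 0 0 0.042 0", squeeze=35)

```text
clock: 21.15
tcp_pos: [0.6533, 0.1859, 0.0964]
orientation: [0.491, 3.102, 0.001]
contact_force: [0.4, 0.0, 1.0]
grip_width: 0.034
gripper_force: 0.0
```

Request:
play_rows(targets="0.3 0 0 0 0; 0.4 0 0 0 0; 0.5 0 0 0 0; 0.7 0 0 0 0; 1 0 0 0 0; 1 0 0 0 0")

```text
clock: 21.65
tcp_pos: [0.6529, 0.186, 0.0959]
orientation: [0.491, 3.102, 0.001]
contact_force: [-1.1, 0.6, 5.1]
grip_width: 0.0203
gripper_force: 34.1
```

```bash
python3 look.py 15 | head -10
```

```text
[0.6529 0.186  0.0959] [-1.068   0.6307  5.068 ] -0.2876293484275843
orange 131 [409.8 289.8] 405 415 282 298
black 10 [418.5 236.4] 416 421 236 237
black 806 [413.2 273.2] 389 431 252 290
grey 8 [389.  281.5] 388 390 280 283
grey 9 [413.9 297.2] 413 415 295 299
grey 192 [406.4 308.7] 400 412 298 318
grey 14 [403.9 322.9] 403 405 321 325
[(290, 17), (293, 9), (296, 7), (299, 7), (302, 7), (305, 7), (308, 6), (311, 5), (314, 5), (317, 6), (320, 6), (323, 5), (326, 5), (329, 5), (332, 5), (335, 3), (338, 2), (341, 2), (344, 2), (347, 1)]
```

Request:
play_rows(targets="1 0.003 0 -0.004 0; 1 0.006 0 -0.008 0; 1 0.009 0 -0.012 0; 1 0.012 0 -0.016 0; 1 0.015 0 -0.02 0")

```text
clock: 22.17
tcp_pos: [0.6375, 0.1903, 0.1155]
orientation: [-0.491, -3.102, 0.001]
contact_force: [-1.3, -0.1, -0.1]
grip_width: 0.02
gripper_force: 34.7
```

Request:
play_rows(targets="1 0.005 0 -0.006 0; 1 0.01 0 -0.013 0; 1 0.015 0 -0.02 0; 1 0.02 0 -0.0265 0; 1 0.025 0 -0.033 0; 1 0.03 0 -0.04 0; 1 0.035 0 -0.0465 0; 1 0.039 0 -0.052 0")

```text
clock: 22.83
tcp_pos: [0.6008, 0.2027, 0.1682]
orientation: [0.491, 3.103, 0.001]
contact_force: [0.3, -0.1, -0.5]
grip_width: 0.0203
gripper_force: 34.7
```

Request:
play_rows(targets="1 0.005 0 -0.01 0; 1 0.01 0 -0.03 0; 1 0.01 0 -0.06 0; 1 0.01 0 -0.07 0; 1 0.01 0 -0.07 0; 1 0.01 0 -0.07 0")

```text
clock: 23.33
tcp_pos: [0.5918, 0.2055, 0.2375]
orientation: [0.491, 3.102, 0.001]
contact_force: [-0.5, 0.7, -1.8]
grip_width: 0.0201
gripper_force: 34.7
```

```bash
cat > held.py <<'E'
from h import *
import sys
o=r.get_obs(); i=r.camera_info("wrist"); im=r.grab_frame("wrist"); s=r.grab_frame("scene"); is_=r.camera_info("scene"); n=sys.argv[1]
cv2.imwrite(f"pics/w{n}.png",im[:,:,::-1]);cv2.imwrite(f"pics/scene{n}.png",s[:,:,::-1])
print(o["tcp_pos"],R.from_rotvec(o["orientation"]).as_matrix()[:,0],o["clock"],o["grip_width"],o["gripper_force"],o["contact_force"])
t=o["tcp_pos"]; px=proj(is_,[t])[0]; print("tcp in scene",px)
for nm,img,bx in(("wrist",im,(200,100,430,480)),("scene",s,(int(px[0])-60,int(px[1])-70,int(px[0])+60,int(px[1])+70))):
    h=cv2.cvtColor(img[:,:,::-1].copy(),cv2.COLOR_BGR2HSV)
    for c,lo,hi in(("red",(0,150,90),(3,255,255)),("orange",(4,130,70),(18,255,255)),("white",(0,0,165),(180,60,255)),("black",(0,0,0),(180,255,45))):
        m=cv2.inRange(h,lo,hi)>0;k=np.zeros_like(m);k[max(bx[1],0):bx[3],max(bx[0],0):bx[2]]=1
        for b in blobs(m&k,12):
            ys,xs=np.nonzero(b[2]);print(nm,c,b[0],b[1].round(1),xs.min(),xs.max(),ys.min(),ys.max())
E
python3 held.py 16
```

```text
[0.5918 0.2055 0.2375] [-0.9511  0.3087 -0.0006] 23.3333 0.020117093119561634 34.69960391521454 [-0.5235  0.7326 -1.7675]
tcp in scene [420.0364 236.9119]
wrist red 316 [302.  299.9] 287 313 288 312
wrist orange 392 [333.2 287.8] 322 345 270 304
wrist orange 1004 [316.5 319.8] 292 340 298 336
wrist orange 39 [315.  342.7] 303 326 340 344
wrist white 202 [418.8 144.8] 408 429 100 192
wrist white 19 [327.5 304.4] 322 334 300 307
wrist white 77 [276.5 325.2] 270 280 321 332
wrist white 72 [352.8 325.4] 349 359 321 332
wrist white 36 [302.3 334.5] 296 309 326 339
wrist white 14 [323.8 337.8] 321 326 336 340
wrist white 13 [314.5 338.6] 312 318 338 340
wrist black 11114 [311.2 450. ] 200 429 388 479
wrist black 12 [231.1 392.7] 228 234 391 394
wrist black 13 [394.1 399.1] 391 396 396 402
scene orange 61 [417.9 168.4] 412 423 166 173
scene orange 276 [420.1 240.6] 413 427 222 260
scene white 15 [454.5 200.3] 453 456 198 202
scene white 131 [474.6 227.1] 470 479 215 241
scene white 25 [408.1 294.6] 405 413 293 296
scene black 1170 [428.3 214.3] 399 456 188 235
scene black 32 [415.8 262.5] 413 419 260 265
```

```bash
python3 - <<'E'
from h import *
im=cv2.imread("pics/w16.png"); g=im.max(2)
for y in range(60,300,12):
    x=np.nonzero(g[y,200:430]<100)[0]+200; print(y,(int(x.min()),int(x.max()),len(x)) if len(x) else None,im[y,316].tolist(),end="; ")
is_=r.camera_info("scene");it=r.camera_info("top");i=r.camera_info("wrist")
O=np.array([.5823,.2086,.2495]);u=np.array([-.61,.2,.766])
print();print([(z,proj(i,[O+u*z/1000]).round(0).tolist(),proj(is_,[O+u*z/1000]).round(0).tolist()) for z in(110,73,44,0,-66,-84,-108)])
E
```

```text
60 None [210, 158, 81]; 72 None [210, 158, 81]; 84 None [212, 160, 79]; 96 None [212, 158, 79]; 108 None [214, 162, 83]; 120 None [215, 163, 85]; 132 None [215, 166, 87]; 144 None [216, 167, 88]; 156 (291, 335, 45) [84, 63, 49]; 168 (275, 352, 78) [81, 60, 50]; 180 (267, 360, 94) [75, 60, 46]; 192 (264, 361, 98) [67, 54, 46]; 204 (265, 361, 97) [65, 50, 46]; 216 (268, 359, 92) [62, 48, 43]; 228 (270, 360, 91) [65, 56, 53]; 240 (271, 362, 92) [54, 43, 40]; 252 (273, 359, 87) [58, 45, 45]; 264 (275, 350, 76) [59, 50, 53]; 276 (280, 335, 56) [59, 53, 54]; 288 (282, 323, 29) [58, 52, 56]; 
[(110, [[327.0, 31.0]], [[430.0, 183.0]]), (73, [[321.0, 200.0]], [[427.0, 199.0]]), (44, [[319.0, 253.0]], [[424.0, 212.0]]), (0, [[318.0, 295.0]], [[421.0, 230.0]]), (-66, [[317.0, 327.0]], [[416.0, 258.0]]), (-84, [[317.0, 333.0]], [[415.0, 265.0]]), (-108, [[316.0, 339.0]], [[413.0, 275.0]])]
```

The sucker is out of the holder and still cocked: the knob disc is at (313,200), as predicted for z = 73 mm. Moving over the tray and turning to line up with its long side.

Request:
play_rows(targets="1 -0.008 -0.014 0 0; 1 -0.022 -0.037 0 0; 1 -0.037 -0.062 0 0; 1 -0.052 -0.087 0 0; 1 -0.067 -0.112 0 0; 1 -0.082 -0.137 0 0; 1 -0.097 -0.162 0 0; 1 -0.112 -0.187 0 0")

```text
clock: 24.1
tcp_pos: [0.6398, -0.0084, 0.2353]
orientation: [-0.491, -3.1, 0.001]
contact_force: [0.7, 0.6, -1.6]
grip_width: 0.02
gripper_force: 34.7
```

Request:
play_rows(targets="1 -0.015 -0.025 0 -0.04; 1 -0.03 -0.05 0 -0.1; 1 -0.045 -0.075 0 -0.16; 1 -0.06 -0.1 0 -0.22; 1 -0.075 -0.125 0 -0.28; 1 -0.09 -0.15 0 -0.33; 1 -0.103 -0.172 0 -0.365; 1 -0.111 -0.186 0 -0.365")

```text
clock: 24.77
tcp_pos: [0.6875, -0.222, 0.2351]
orientation: [0.077, -3.137, 0.001]
contact_force: [0.2, -0.5, -0.8]
grip_width: 0.0203
gripper_force: 34.7
```

Request:
play_rows(targets="1 0 0 0.03 0; 1 0 0 0.06 0; 1 0 0 0.08 0; 1 0 0 0.09 0; 1 0 0 0.09 0; 1 0 0 0.09 0")

```text
clock: 25.27
tcp_pos: [0.6887, -0.2177, 0.147]
orientation: [0.08, -3.14, -0.0]
contact_force: [0.4, -0.6, -1.4]
grip_width: 0.0203
gripper_force: 34.8
```

```bash
python3 held.py 17; python3 - <<'E'
from h import *
im=cv2.imread("pics/w17.png"); g=im.max(2)
for y in range(130,230,16):
    x=np.nonzero(g[y,200:430]<100)[0]+200; print(y,(int(x.min()),int(x.max()),len(x)) if len(x) else None,end="; ")
h=cv2.cvtColor(im,cv2.COLOR_BGR2HSV); m=cv2.inRange(h,(0,0,120),(180,75,255))>0
i=r.camera_info("wrist")
for b in blobs(m,1500):
    ct=cv2.findContours(b[2].astype(np.uint8),0,2)[0][0]; hull=cv2.approxPolyDP(cv2.convexHull(ct),6,True)[:,0]
    print("tray?",b[0],[(p.tolist(),plane(i,p,.017)[0,:2].round(3).tolist()) for p in hull])
E
```

```text
[ 0.6887 -0.2177  0.147 ] [-0.9987 -0.0511  0.0009] 25.2667 0.020300077730911928 34.75686192512512 [ 0.4105 -0.5963 -1.3829]
tcp in scene [240.763  319.9401]
wrist red 476 [300.1 299.5] 286 313 287 312
wrist orange 379 [333.  288.1] 323 344 270 304
wrist orange 991 [316.5 319.8] 292 340 298 336
wrist orange 36 [316.7 342.7] 307 326 340 344
wrist white 1165 [239.6 207.9] 232 247 100 324
wrist white 15391 [314.3 174.3] 240 390 100 314
wrist white 1181 [388.8 207.4] 380 398 100 322
wrist white 17 [327.8 304.4] 323 333 301 306
wrist white 27 [294.  321.6] 293 296 316 326
wrist white 56 [334.8 329.7] 331 338 318 337
wrist white 74 [276.7 325.4] 270 280 321 332
wrist white 68 [352.8 325.2] 349 359 321 332
wrist white 62 [298.  334.3] 291 306 328 339
wrist black 12568 [311.2 448.1] 200 429 386 479
wrist black 17 [237.8 388.2] 234 241 386 390
wrist black 12 [390.7 396. ] 388 393 394 398
wrist black 17 [398.4 396.9] 394 402 394 399
wrist black 17 [411.5 399.1] 409 413 396 402
wrist black 14 [262.4 409.9] 260 264 407 412
wrist black 20 [275.7 414.7] 272 279 409 419
wrist black 14 [282.7 422.2]
[... 261 characters left out ...]
257.8 289. ] 255 261 287 292
scene white 2531 [248.1 350.8] 220 276 309 383
scene black 90 [248.4 256.4] 245 252 249 267
scene black 49 [242.7 281.8] 238 246 276 286
scene black 879 [237.4 304.6] 209 266 285 320
scene black 29 [245.9 345.3] 243 249 343 348
130 None; 146 None; 162 (280, 347, 68); 178 (267, 359, 93); 194 (264, 362, 99); 210 (266, 360, 95); 226 (269, 359, 91); tray? 58239 [([0, 0], [0.537, -0.444]), ([171, 0], [0.531, -0.326]), ([188, 332], [0.787, -0.326]), ([98, 381], [0.842, -0.412]), ([0, 257], [0.725, -0.479])]
tray? 35771 [([401, 10], [0.529, -0.168]), ([383, 323], [0.769, -0.155]), ([352, 333], [0.78, -0.181]), ([244, 325], [0.777, -0.277]), ([227, 11], [0.536, -0.288])]
```

Still cocked, and lined up within about 2 mm of the tray's midline. Lowering until the nozzle nearly touches.

Request:
play_rows(targets="1 0 -0.001 0.02 0; 1 0 -0.002 0.04 0; 1 0 -0.002 0.055 0; 1 0 -0.002 0.063 0; 1 0 -0.002 0.067 0; 1 0 -0.002 0.067 0; 1 0 -0.002 0.067 0")

```text
clock: 25.95
tcp_pos: [0.6895, -0.2203, 0.0812]
orientation: [-0.08, 3.139, -0.001]
contact_force: [-0.6, -0.3, 0.0]
grip_width: 0.0206
gripper_force: 34.7
```

Request:
play_rows(targets="1 0 0 0.001 0; 1 0 0 0.002 0; 1 0 0 0.003 0; 1 0 0 0.004 0; 1 0 0 0.004 0")

```text
clock: 26.37
tcp_pos: [0.6888, -0.2201, 0.0762]
orientation: [0.08, -3.14, -0.0]
contact_force: [-0.3, 0.1, -1.0]
grip_width: 0.0202
gripper_force: 34.7
```

Request:
play_rows(targets="1 0.001 0 0.002 0; 1 0.002 0 0.004 0; 1 0.004 0 0.006 0; 1 0.004 0 0.006 0")

```text
clock: 26.7
tcp_pos: [0.6844, -0.2205, 0.0703]
orientation: [0.08, -3.14, -0.0]
contact_force: [-1.6, 1.4, 4.2]
grip_width: 0.0202
gripper_force: 35.2
```

Request:
play_rows(targets="1 0.002 0 0.002 0; 1 0.004 0 0.004 0; 1 0.006 0 0.006 0; 1 0.006 0 0.006 0")

```text
clock: 27.03
tcp_pos: [0.6781, -0.2209, 0.064]
orientation: [0.08, -3.14, -0.0]
contact_force: [-2.5, -0.1, 4.9]
grip_width: 0.02
gripper_force: 35.3
```

Request:
play_rows(targets="1 0.002 0 0.0025 0; 1 0.004 0 0.005 0; 1 0.006 0 0.0075 0; 1 0.008 0 0.01 0; 1 0.0095 0 0.0125 0; 1 0.011 0 0.015 0; 1 0.0125 0 0.0175 0; 1 0.014 0 0.02 0")

```text
clock: 27.7
tcp_pos: [0.6651, -0.2212, 0.044]
orientation: [-0.081, 3.14, 0.0]
contact_force: [0.0, 0.1, 2.8]
grip_width: 0.0205
gripper_force: 36.8
```

```bash
python3 held.py 18 | grep -v "wrist black"
```

```text
[ 0.6651 -0.2212  0.044 ] [-0.9987 -0.0514 -0.0006] 27.7 0.02053221715063991 36.83166146278381 [0.026  0.0961 2.8081]
tcp in scene [242.2872 328.6567]
wrist red 856 [301.4 254.1] 288 313 235 274
wrist orange 1280 [331.2 247.5] 295 345 211 281
wrist orange 88 [305.2 219.3] 292 318 216 222
wrist orange 3576 [314.8 321. ] 289 341 278 365
wrist orange 12 [313.5 369.8] 308 319 369 370
wrist orange 249 [314.8 380.5] 297 333 372 386
wrist white 31648 [320. 208.] 203 429 100 341
wrist white 938 [204.6 265.6] 200 212 166 332
wrist white 244 [427.2 307.2] 423 429 266 330
wrist white 73 [276.7 325.3] 270 280 321 332
wrist white 68 [352.8 325.3] 349 359 321 332
wrist white 1640 [314.4 379.6] 279 351 336 403
wrist white 65 [315.2 375.4] 298 331 370 378
scene orange 198 [242.8 330.3] 237 248 319 343
scene orange 31 [246.4 349. ] 243 249 345 351
scene white 112 [258.2 294.5] 254 263 287 303
scene white 2160 [248.6 354.5] 220 276 319 383
scene black 129 [250.3 269.4] 246 255 258 283
scene black 34 [243.8 296. ] 240 247 292 300
scene black 677 [239.6 315.2] 213 266 299 328
scene black 29 [247.3 354.3] 244 250 352 357
```

Request:
play_rows(targets="1 0.0015 0 0.003 0; 1 0.003 0 0.006 0; 1 0.0045 0 0.009 0; 1 0.006 0 0.012 0; 1 0.007 0 0.015 0; 1 0.008 0 0.018 0; 1 0.0085 0 0.02 0; 1 0.0085 0 0.02 0")

```text
clock: 28.47
tcp_pos: [0.6563, -0.222, 0.0239]
orientation: [-0.08, 3.14, -0.0]
contact_force: [0.1, -0.4, 3.2]
grip_width: 0.0204
gripper_force: 39.7
```

Request:
play_rows(targets="1 0.0005 0 0.002 0; 1 0.001 0 0.004 0; 1 0.0015 0 0.006 0; 1 0.002 0 0.008 0; 1 0.002 0 0.01 0; 1 0.002 0 0.01 0")

```text
clock: 28.97
tcp_pos: [0.6543, -0.2217, 0.0138]
orientation: [0.081, -3.14, -0.0]
contact_force: [-1.4, -0.1, 1.6]
grip_width: 0.0203
gripper_force: 40.1
```

```bash
python3 held.py 19 | grep -v "wrist black"
```

```text
[ 0.6543 -0.2217  0.0138] [-0.9987 -0.0513  0.0002] 28.9667 0.0203494536781259 40.14516770839691 [-1.4014 -0.1044  1.6166]
tcp in scene [242.7404 329.5027]
wrist red 861 [302.9 240.2] 292 314 220 261
wrist orange 1760 [325.8 238.4] 289 342 200 277
wrist orange 5480 [314.6 337.9] 290 341 278 400
wrist white 38541 [314.3 208. ] 200 429 100 341
wrist white 50 [276.5 325.4] 270 279 322 332
wrist white 55 [352.7 325.4] 350 359 322 332
wrist white 380 [342.5 381.6] 336 350 347 398
wrist white 449 [292.2 386.2] 279 335 353 402
scene orange 233 [243.7 334.6] 237 249 321 353
scene white 124 [258.2 295.3] 254 263 287 304
scene white 2103 [248.7 354.8] 220 276 319 383
scene black 132 [250.7 271.5] 247 255 259 286
scene black 13 [245.8 295.8] 244 247 294 297
scene black 17 [242.9 300.2] 240 246 299 302
scene black 645 [239.8 316.6] 214 266 301 329
scene black 32 [247.3 355.6] 244 250 353 359
```

Request:
play_rows(targets="1 0 0 0.001 0; 1 0 0 0.002 0; 1 0 0 0.003 0; 1 0 0 0.003 0")

```text
clock: 29.4
tcp_pos: [0.6541, -0.2222, 0.0111]
orientation: [0.08, -3.14, 0.0]
contact_force: [-1.6, -1.2, 4.4]
grip_width: 0.0204
gripper_force: 40.3
```

Request:
play_rows(targets="1 0 0 0.001 0; 1 0 0 0.002 0; 1 0 0 0.002 0")

```text
clock: 29.65
tcp_pos: [0.6541, -0.2221, 0.0098]
orientation: [0.08, -3.14, -0.0]
contact_force: [-3.8, 0.4, 8.6]
grip_width: 0.0204
gripper_force: 40.9
```

Request:
play_rows(targets="1 0 0 0.001 0; 1 0 0 0.001 0")

```text
clock: 29.82
tcp_pos: [0.6541, -0.2221, 0.0097]
orientation: [0.08, -3.14, -0.001]
contact_force: [-6.6, 1.7, 14.7]
grip_width: 0.0201
gripper_force: 41.6
```

```bash
python3 held.py 20 | grep -E "^\[|red|orange"; python3 - <<'E'
from h import *
im=cv2.imread("pics/w20.png"); g=im.max(2); i=r.camera_info("wrist")
for y in range(60,240,10):
    x=np.nonzero(g[y,270:380]<105)[0]+270; print(y,(int(x.min()),int(x.max()),len(x)) if len(x) else None,end="; ")
t=np.array([.6541,-.2221,.0098]); f=np.array([.9987,.0513,0])
for h in(.014,.02): 
  P=t-f*.005;P[2]=h; O=P-f*.008
  print(h,[(z,proj(i,[O-f*z/1000]).round(0).tolist()) for z in(73,59,56,44,30,-66)])
E
```

```text
[ 0.6541 -0.2221  0.0097] [-0.9987 -0.0506  0.0004] 29.8167 0.020115519002598 41.58786714076996 [-6.622   1.708  14.6917]
wrist red 865 [302.5 238.7] 292 313 218 259
wrist orange 1776 [325.  237.7] 289 341 199 276
wrist orange 5755 [314.8 340. ] 289 340 278 404
scene orange 188 [243.1 331.9] 237 248 321 344
scene orange 31 [245.7 350.3] 243 249 346 353
60 None; 70 None; 80 None; 90 None; 100 None; 110 None; 120 (286, 342, 57); 130 (285, 343, 59); 140 (285, 343, 59); 150 (288, 341, 54); 160 None; 170 (283, 348, 66); 180 (284, 348, 65); 190 (284, 348, 65); 200 None; 210 (289, 322, 34); 220 (289, 321, 8); 230 (289, 321, 7); 0.014 [(73, [[317.0, 94.0]]), (59, [[317.0, 134.0]]), (56, [[317.0, 142.0]]), (44, [[317.0, 174.0]]), (30, [[317.0, 209.0]]), (-66, [[316.0, 408.0]])]
0.02 [(73, [[317.0, 92.0]]), (59, [[317.0, 133.0]]), (56, [[317.0, 142.0]]), (44, [[317.0, 175.0]]), (30, [[317.0, 212.0]]), (-66, [[316.0, 418.0]])]
```

Down and flat: the reaction is stiff, and the cap, the short 3 mm rod gap and the knob show at rows 198–115, so it is still cocked. Relieving the pressure and opening gently.

Request:
play_rows(targets="1 0 0 -0.001 0; 1 0 0 -0.0015 0; 0.5 0 0 -0.0015 0; 0.46 0 0 -0.0015 0; 0.43 0 0 -0.0015 0; 0.38 0 0 -0.0015 0; 0.3 0 0 -0.0015 0; 0.2 0 0 -0.0015 0", squeeze=20)

```text
clock: 30.58
tcp_pos: [0.6544, -0.2217, 0.0096]
orientation: [0.081, -3.14, -0.0]
contact_force: [0.5, -0.5, 0.1]
grip_width: 0.0341
gripper_force: 0.0
```

Request:
play_rows(targets="0 0 0 0 0; 0 0 0 0 0; 0 0 0 -0.01 0; 0 0 0 -0.03 0; 0 0 0 -0.06 0; 0 0 0 -0.1 0; 0 0 0 -0.14 0; 0 0 0 -0.17 0")

```text
clock: 31.25
tcp_pos: [0.6552, -0.2226, 0.1843]
orientation: [-0.08, 3.137, -0.002]
contact_force: [0.5, -0.0, 0.9]
grip_width: 0.0425
gripper_force: 0.0
```

Request:
play_rows(targets="0 0.03 0 0 0; 0 0.06 0 0 0; 0 0.06 0 0 0; 0 0.06 0 0 0")

```text
clock: 31.58
tcp_pos: [0.5929, -0.2257, 0.1809]
orientation: [-0.077, 3.14, 0.0]
contact_force: [0.5, 0.3, -0.7]
grip_width: 0.0424
gripper_force: 0.0
```

```bash
python3 - <<'E'
from h import *
o=r.get_obs(); i=r.camera_info("wrist"); im=r.grab_frame("wrist"); cv2.imwrite("pics/w21.png",im[:,:,::-1]); print(o["tcp_pos"],o["clock"],o["contact_force"])
h=cv2.cvtColor(im[:,:,::-1].copy(),cv2.COLOR_BGR2HSV)
for c,lo,hi in(("red",(0,150,90),(3,255,255)),("orange",(4,130,70),(18,255,255)),("dark",(0,0,0),(180,255,95))):
    for b in blobs(cv2.inRange(h,lo,hi)>0,60):
        ys,xs=np.nonzero(b[2])
        if 200<b[1][0]<430: print(c,b[0],b[1].round(1),xs.min(),xs.max(),ys.min(),ys.max(),plane(i,b[1],.014)[0].round(3), plane(i,[[b[1][0],ys.min()],[b[1][0],ys.max()]],.014)[:,0].round(3))
S,S0=r.grab_frame("scene"),cv2.imread("pics/scene0.png")[:,:,::-1]
d=cv2.absdiff(S,np.ascontiguousarray(S0)).max(2)>50
for b in blobs(d,25): ys,xs=np.nonzero(b[2]); print("change",b[0],b[1].round(0),xs.min(),xs.max(),ys.min(),ys.max())
E
```

```text
[ 0.5929 -0.2257  0.1809] 31.5833 [ 0.5161  0.2801 -0.708 ]
orange 220 [319.4 255.8] 310 330 240 270 [ 0.624 -0.22   0.014] [0.609 0.638]
orange 1059 [319.3 301.1] 310 329 274 329 [ 0.67  -0.218  0.014] [0.642 0.7  ]
orange 112 [318.9 344.9] 310 328 341 349 [ 0.718 -0.216  0.014] [0.713 0.723]
dark 756 [320.3 222.3] 307 334 205 238 [ 0.592 -0.221  0.014] [0.576 0.607]
dark 74531 [297.2 412.8] 0 639 287 479 [ 0.801 -0.235  0.014] [0.656 0.891]
dark 233 [318.6 355.1] 309 328 348 362 [ 0.73  -0.216  0.014] [0.721 0.738]
change 30 [224.   2.] 221 228 0 5
change 33 [256.   1.] 248 261 0 3
change 56 [584.   2.] 578 593 0 5
change 80 [274.  11.] 268 279 4 18
change 123 [265.  17.] 262 269 7 32
change 355 [574.  22.] 561 587 11 32
change 68 [279.  23.] 271 285 18 30
change 257 [312.  40.] 306 317 26 58
change 231 [285.  45.] 274 304 29 52
change 1637 [551.  57.] 518 579 32 85
change 29 [269.  48.] 268 271 42 52
change 59 [289.  54.] 280 298 52 57
change 5242 [228. 201.] 181 263 58 280
change 51 [277.  67.] 274 283 62 72
change 247 [294.  81.] 280 307 76 85
change 257 [209. 106.] 201 218 81 134
change 32 [200. 140.] 198 202 136 144
change 483 [412. 271.] 404 422 240 299
change 547 [245. 330.] 236 253 300 361
```

Request:
play_rows(targets="0 0 0 -0.03 0; 0 0 0 -0.03 0; 0 0 0 -0.03 0; 0 0 0 -0.03 0")

```text
clock: 32.02
tcp_pos: [0.5953, -0.2246, 0.2097]
orientation: [-0.082, 3.14, -0.0]
contact_force: [-0.4, -0.3, -0.8]
grip_width: 0.0426
gripper_force: 0.0
```

```bash
python3 - <<'E'
from h import *
i=r.camera_info("wrist"); im=r.grab_frame("wrist"); h=cv2.cvtColor(im[:,:,::-1].copy(),cv2.COLOR_BGR2HSV)
m=((h[:,:,0]<5)|(h[:,:,0]>172))&(h[:,:,1]>120)&(h[:,:,2]>70); m[:,:280]=0;m[:,360:]=0
for b in blobs(m,8): ys,xs=np.nonzero(b[2]); print("red",b[0],b[1],xs.min(),xs.max(),ys.min(),ys.max(),plane(i,b[1],.02))
c=cv2.inRange(h,(0,0,0),(180,255,95))>0; c[:,:290]=0;c[:,345:]=0
for b in blobs(c,60): ys,xs=np.nonzero(b[2]); print("dark",b[0],xs.min(),xs.max(),ys.min(),ys.max(),plane(i,[[b[1][0],ys.min()],[b[1][0],ys.max()]],.014)[:,0])
print(im[205:275:4,319].tolist())
E
```

```text
red 146 [318.6849 244.5068] 314 323 237 252 [[ 0.6218 -0.2199  0.02  ]]
dark 616 306 331 198 228 [0.5764 0.6064]
dark 191 309 325 331 344 [0.7211 0.7371]
dark 4285 290 344 399 479 [0.8086 0.9263]
[[87, 87, 91], [80, 82, 86], [121, 124, 132], [96, 95, 101], [88, 87, 92], [92, 92, 97], [132, 102, 93], [108, 91, 92], [179, 84, 85], [219, 98, 99], [218, 97, 96], [216, 93, 91], [142, 87, 89], [222, 150, 98], [214, 185, 177], [229, 157, 101], [229, 154, 97], [229, 156, 99]]
```

```bash
python3 -c "
from bench import r
print(r.hand_in())"
```

```text
the job is handed in; nothing more can be done
None
```

The sucker is cocked on its latch and lies flat inside the tray, button up; the before/after scene pictures show no bystander moved, and I handed in at 32 s, though the plunger sprang out on my first three presses before the fourth one held.

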